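# Fetch the key tag out of the wire key cage with the hook rod

## Robot

A 6-joint arm with a two-finger parallel gripper is mounted at the origin on a cart in front of the work surface, level with it; the furniture and walls round the work are solid. World frame = base frame: x ahead of the robot, y to its left, z up, the work surface at z = 0. Lengths are in m, angles in rad, forces in N, time in s.
With the tool pointing down it reaches from about 0.35 to 0.85 m from the base axis. Payload 8.1 kg.
Tool frame: the origin (TCP) lies midway between the tips of the shut fingers; the grasp point (between the pads) lies 19 mm behind it (robot.tcp_to_grasp is the distance from the TCP to the grasp point, in m); x points along the fingers, y is the direction in which the jaws open and shut, and the axes are right-handed (so a half turn about x gives the same grasp; the last joint's range is limited). The gripper opens to 93 mm and grips with 3 to 60 N. Pads are 15 mm wide; open, the fingers measure 128 mm over their backs; the gripper's body (75 mm by 188 mm) begins 65 mm behind the grasp point.
Start: joints at [-1.327, 0.13, 1.488, -0, 1.523, -0.085], TCP at [0.194, -0.568, 0.219] pointing down, gripper open.
Joint ranges: [-2.96, 2.96], [-0.89, 2.26], [0.02, 2.5], [-1.34, 4.48], [0, 2.73], [-2.66, 2.66]. Speed limits (rad/s): [2.39, 2.39, 2.79, 3.14, 3.14, 3.14].

## Interface

Orientations are given as a rotation vector (axis times angle).
In Python, from plant import robot gives the robot as it stands.
- The arm moves only by the tool play_rows, never from a script. Its argument "plan" is a list of rows, each an object with "slide": the shift along the world's x, y, z as a fraction of full scale, a list of three; "roll": the turn about the world's z as a fraction of full scale; "fingers": the gripper command: -1 is shut, 1 is fully open, values between are in proportion. A call has 1 to 20 rows; each row shifts and turns the commanded pose from where the row before left it; what a row does not reach is not made up. Full scale, the value 1, is 30 mm for a shift and 8 degrees for a turn. A row lasts 1/8 s, in which the tool goes at most 62.5 mm and 10.7 degrees, less where a joint would pass 70% of its speed; a pose out of reach is approached as far as the arm can. A call with a number of a shift or a turn outside -1 to 1 is refused whole. A call with a gripper value outside its range is refused whole. The fingers move at their own pace and stop on an object; "squeeze" is the grip in N (left out, the last holds). Time passes only in rows, so rows that do not move let the fingers close. It gives the time, the measured TCP pose, the force and the opening at its end, in the units of the state.
- robot.read_state(): the state, without advancing time (a new reading comes with each control period).
- robot.read_camera(name): name is "scene" or "top" or "wrist"; returns the picture (400x640x3 uint8, red, green, blue); there is no depth.
- robot.get_calibration(name): a dict with "fx", "fy", "cx", "cy" (pixels), "R" (3x3) and "t" (3): a world point X has camera coordinates R X + t; the wrist camera has in their place "T_tool_cam" (4x4, takes a point from camera to tool coordinates, whose origin is the TCP and whose axes are the tool frame's). Camera axes: x right, y down, z forward; pixel columns grow to the right and rows downward; lengths in m; the calibration is good to about 2 mm. A picture is of the moment at which its call begins: read the wrist's pose just before it. get_calibration takes no time and is no camera call.
- robot.close_job(): hands the job in, once; it reports no verdict.
Trained networks look in the newest picture that a camera, given by its name, has taken for a name from the list of things; names that differ only in an ending like _2 or _b are one class to them, and where a whole thing is asked for, a point or a joint stands for the part that bears it (a point fixed in the world has none). Each returns a list of dicts, best first, with "p" (0 to 1); they miss things now and then, are a little off and sometimes report something else, mostly with a low value. They report only what shows in the picture. A call takes as long as a camera call. They do not tell look-alikes from the thing itself.
- robot.boxes_of(camera, target): "extent" ([centre column, centre row, width, height] in pixels, round what is visible of it).
- robot.regions_of(camera, target): "region" (400x640 bool, what is visible of it) and "extent" ([centre column, centre row, width, height] in pixels, round what is visible of it).
- robot.mark_of(camera, target): "point" ([column, row] in pixels: a listed point, or the origin of a listed thing).
The state is a dict: "t": time; "q": joint angles; "dq": joint speeds; "joint_torque": joint torques, N m; "tool_pos": TCP position; "orientation": TCP orientation; "force": force on the tool from outside, world axes, zero at the start; "wrist_torque": the same for the moment, N m; "opening": finger opening in m.
Only numpy, scipy, OpenCV 4.12 (cv2) and the standard library are available. Lean on these libraries where they do the work, as an engineer would, in place of code of your own. Each camera call takes 0.05 s, during which the arm holds its last target.

## Task

The key tag hangs by its cross bar deep inside the narrow wire key cage, too far in for a hand. Pick up the hook rod, reach in through the open mouth with it, lift the tag off its notches, draw it out on the hook and hang it by its bar in the two notches of the low open stand; then lay the hook rod down on the worktop, clear of the stand and the cage. Do not touch the tag with the fingers, do not drop it, and leave the staple box and the glue stick where they are.

Things in the scene. Friction and masses are not known exactly. Their poses are not given: they have to be found in the camera images.
- rod_grip (a point): Centre of the hook rod's wooden handle, where to grasp it: 110 long (x), 22 wide (y), 28 high, 24 mm over the worktop on two black feet (16 long, 44 wide) 46 mm before and behind this point; steel knob at its rear end. x points along the rod to the hook, z up, as the hook's tip turns. A stiff steel strip 12 wide, 6 thick runs on at this height; the hook ends 267 mm from here. 0.24 kg.
- rod_hook (a point): Point of the hook rod on the strip's top face, in the hook's trough: 250 mm in x and 3 mm in z from rod_grip, same axes. The hook is 26 mm wide (y) over its last 30 mm; its trough is 14 mm long, between the upturned end (16 mm above the top face, leaning outward) and a low hump (6 mm). A hooked 8 mm bar lies with its axis 4 mm above this point, within 5 mm in x.
- tag_bar (a point): Middle of the key tag's cross bar: round steel, 8 mm thick, 116 long, along y. Two straps 8 wide at y = -32 and +32 mm hang a plate 72 wide, 50 high, 4 thick (brass key on its face), its top 46 and bottom 96 mm under this point. The hook goes through the window between them, 56 wide, 42 high. z up, x as the cage's x at the start. 45 g.
- cage_seat (a point): Rest place of the bar's middle in the fixed wire cage, 130 mm in from the mouth and 130 mm above the worktop. x points level into the cage, y across, z up. The bar's ends lie in two 90 degree V notches at y = 42 to 66 mm either side, 31 mm wide at the top; the bar comes free when raised 14 mm. Roof wires 62 mm above this point; inside width 126 mm, between the notch brackets 84 mm.
- cage_mouth (a point): Middle of the open mouth of the wire cage (cage 186 long, 142 wide, 198 high, closed by wires and a back sheet elsewhere), at the height of cage_seat (130 mm above the worktop), same axes; 130 mm from cage_seat in -x.
- stand_seat (a point): Where the bar's middle rests on the low open stand, 130 mm above the worktop. The stand is fixed: base 100 x 150 x 8 mm, posts 16 wide at y = -54 and +54 mm, each topped by a V notch like the cage's (y = 42 to 66 mm either side, 31 mm wide at the top, rims 10 mm above this point). y runs from notch to notch, x level across, z up. The rod can pass between the posts (84 mm) under the bar.
- staple_box (a point): Loose staple box, 41 x 74 x 27 mm, a bystander; this point is at its centre.
- glue (a point): Loose glue stick, 28 mm thick and 95 long, lying down, a bystander; this point is at its centre.
There are look-alikes about, which are no part of the job. What is meant by the part that bears tag_bar is not green, and is the larger of those in its own colour.

How it is judged:
By the outcome, as a careful person would: the job done as asked, in the order asked, and still so for the second after the job is handed in, with the robot touching nothing.
It also fails if it takes over 67 s, if anything falls off the work surface, if the arm or the gripper's body presses on something with over 40 N, if the wrist force passes 120 N, or if a joint passes its speed limit or range.

## Working session

There is one attempt and no reset: what is moved stays moved. The work goes in short steps, Python scripts to look and compute and a tool call to move; the robot and the scene stay as the last step left them, time stands still between calls to the robot, and variables do not carry over. Pictures are saved under pics/ and viewed, and the job is handed in when it is done.

Besides the shell and the picture viewer there is one more tool, called after "Request:" as a command line: name --argument value ..., lists and objects as JSON in quotes. play_rows: Moves the arm, as the interface text tells. Its arguments: {"type":"object","properties":{"plan":{"type":"array","items":{"type":"object","properties":{"slide":{"type":"array","items":{"type":"number","minimum":-1,"maximum":1}},"roll":{"type":"number","minimum":-1,"maximum":1},"fingers":{"type":"number"}}}},"squeeze":{"type":"number"}},"required":["plan"]}

```bash
mkdir -p pics; ls; python3 - <<'E'
from plant import robot
import cv2
print(robot.read_state())
for n in ("scene","top","wrist"):
    im=robot.read_camera(n); cv2.imwrite(f"pics/{n}0.png",im[:,:,::-1])
    print(n,robot.get_calibration(n))
    if n!="wrist":
      for t in ("rod_grip","rod_hook","tag_bar","cage_seat","cage_mouth","stand_seat","staple_box","glue"):
        print(t,[(round(d["p"],2),[round(float(v)) for v in d["point"]]) for d in robot.mark_of(n,t)])
E
```

```text
pics
{'t': 0.0, 'q': array([-1.32743571e+00,  1.31191080e-01,  1.48926640e+00,  2.30917521e-05,
        1.52302275e+00, -8.53774818e-02]), 'dq': array([ 0.00067083, -0.00181788,  0.00019721,  0.00029924,  0.00052981,
       -0.00057661]), 'joint_torque': array([-7.45805537e-04, -5.59840143e+01, -4.91765070e+01,  7.67867896e-02,
        3.52502579e-02, -1.52916964e-04]), 'tool_pos': array([ 0.19361194, -0.56729348,  0.21757668]), 'orientation': array([ 2.04408956,  0.34101583, -2.04435056]), 'force': array([-0.26785565,  0.62359515,  0.12671625]), 'wrist_torque': array([-0.02404223, -0.01932325, -0.03419862]), 'opening': 0.09316112922952297}
scene {'fx': 456.9920346115415, 'fy': 456.9920346115415, 'cx': 321.82023329730026, 'cy': 197.37624760326963, 'R': array([[-0.83924982, -0.54370021,  0.00705805],
       [-0.38397802,  0.58341384, -0.71567392],
       [ 0.3849943 , -0.60333935, -0.6983989 ]]), 't': array([0.48099285, 0.26682816, 1.23107124])}
rod_grip [(0.77, [323, 272])]
rod_hook [(0.65, [371, 215])]
tag_bar [(0.62, [331, 131]), (0.53, [399, 179]), (0.49, [380, 130])]
cage_seat [(
[... 539 characters left out ...]
r [(0.62, [437, 193]), (0.56, [390, 161]), (0.47, [371, 246])]
cage_seat [(0.88, [390, 163]), (0.56, [223, 189])]
cage_mouth [(0.91, [364, 182])]
stand_seat [(0.66, [282, 166])]
staple_box [(0.64, [406, 228])]
glue [(0.63, [222, 188])]
wrist {'fx': 326.3982811999787, 'fy': 326.3982811999787, 'cx': 317.25642315113856, 'cy': 199.02445505978162, 'T_tool_cam': array([[-1.06885501e-03, -2.80835176e-01,  9.59755418e-01,
        -1.66430384e-01],
       [ 9.99999415e-01, -4.60901033e-04,  9.78808914e-04,
        -5.49191749e-04],
       [ 1.67468290e-04,  9.59755902e-01,  2.80835504e-01,
        -7.73693856e-02],
       [ 0.00000000e+00,  0.00000000e+00,  0.00000000e+00,
         1.00000000e+00]])}
```

View pics/scene0.png

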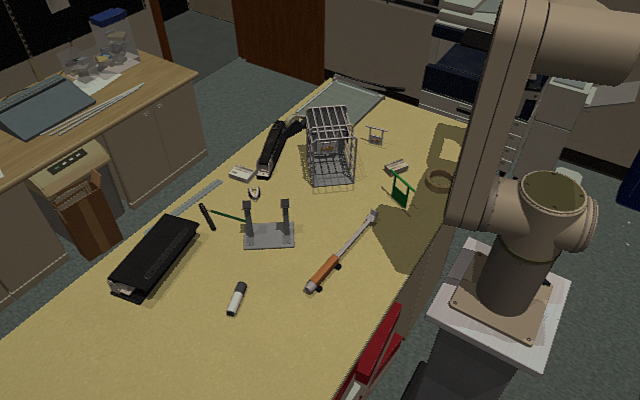

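View pics/top0.png

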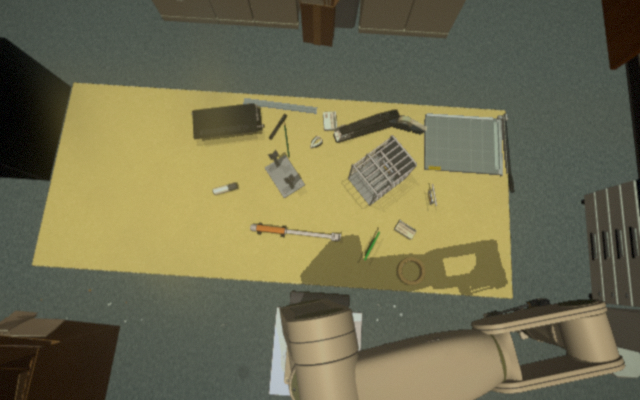

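View pics/wrist0.png

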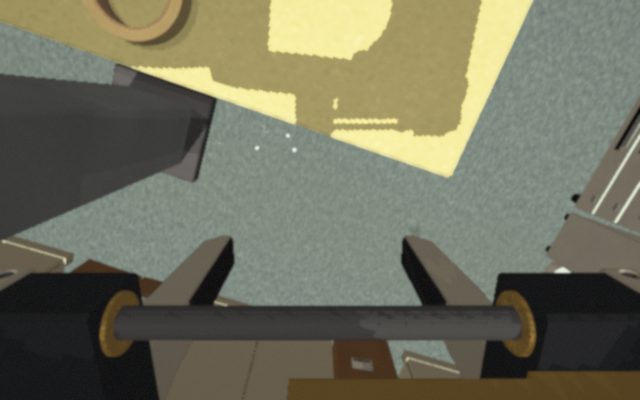

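The pictures show the rod (orange handle at top (266,228), hook at (336,235)) and the cage (top (380,172)) with its mouth towards lower left. The stand is at top (285,175).

Candidates for the tag:
- **Grey tag in the cage:** scene (328,147).
- **Green one:** scene (401,188).
- **Small grey one:** scene (376,132).

By the description I choose the one in the cage. Next is a close crop and triangulation.

```bash
cat > h.py <<'E'
from plant import robot
import numpy as np, cv2
from scipy.spatial.transform import Rotation as Ro
def P(cal): 
    K=np.array([[cal['fx'],0,cal['cx']],[0,cal['fy'],cal['cy']],[0,0,1]])
    return K@np.c_[cal['R'],cal['t']]
def wristP(st):
    c=robot.get_calibration('wrist');T=np.eye(4);T[:3,:3]=Ro.from_rotvec(st['orientation']).as_matrix();T[:3,3]=st['tool_pos']
    W=np.linalg.inv(T@c['T_tool_cam']);c=dict(c,R=W[:3,:3],t=W[:3,3]);return P(c)
def tri(Ps,uvs):
    A=[]
    for p,(u,v) in zip(Ps,uvs): A+=[u*p[2]-p[0],v*p[2]-p[1]]
    X=np.linalg.svd(np.array(A))[2][-1];X=X[:3]/X[3]
    e=[np.linalg.norm((p@np.r_[X,1])[:2]/(p@np.r_[X,1])[2]-uv) for p,uv in zip(Ps,uvs)]
    return X,np.round(e,1)
def onz(p,uv,z):
    # point on the plane z
    A=np.array([uv[0]*p[2]-p[0],uv[1]*p[2]-p[1]]);return np.linalg.solve(A[:,:2],-A[:,3]-A[:,2]*z)
def proj(p,X): x=p@np.r_[X,1];return x[:2]/x[2]
E
python3 - <<'E'
from h import *
S=P(robot.get_calibration('scene'));T=P(robot.get_calibration('top'))
d=dict(rod_grip=((323,272),(266,228)),rod_hook=((371,215),(336,235)),cage_seat=((327,131),(390,163)),cage_mouth=((335,154),(364,182)),tag=((331,131),(390,161)),staple=((397,165),(406,228)),glue=((235,298),(222,188)))
for k,(a,b) in d.items(): print(k,*tri([S,T],[a,b]))
for uv in [(276,155),(293,183)]: print(onz(T,uv,.14))
for uv in [(246,203),(285,202)]: print('s',onz(S,uv,.14))
im=cv2.imread('pics/scene0.png');cv2.imwrite('pics/c1.png',cv2.resize(im[90:230,230:430],None,fx=4,fy=4,interpolation=2))
im=cv2.imread('pics/top0.png');cv2.imwrite('pics/c2.png',cv2.resize(im[120:260,240:440],None,fx=4,fy=4,interpolation=2))
E
```

```text
rod_grip [0.43056005 0.21882893 0.03868976] [0.9 1. ]
rod_hook [ 0.42484284 -0.04618291  0.03211674] [0.3 0.4]
cage_seat [ 0.69602087 -0.22342974  0.12971181] [0.5 0.8]
cage_mouth [ 0.61230517 -0.13312031  0.1296533 ] [0.5 0.7]
tag [ 0.69084117 -0.22660721  0.13275674] [1.7 2.5]
staple [ 0.46837388 -0.31286805  0.02401509] [0.7 1. ]
glue [0.57851771 0.4075148  0.02950556] [0.1 0.1]
[0.69171642 0.19419248]
[0.59098271 0.12345911]
s [0.69760416 0.20053242]
s [0.60870585 0.13728734]
```

View pics/c1.png

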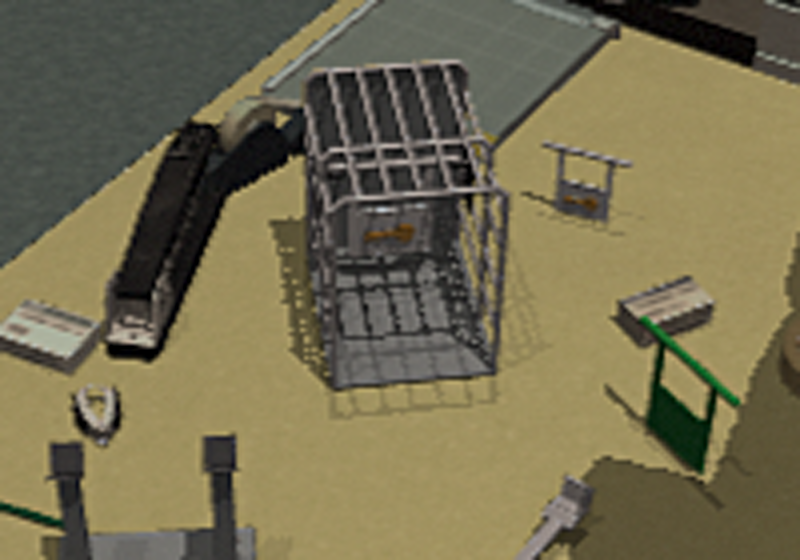

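View pics/c2.png

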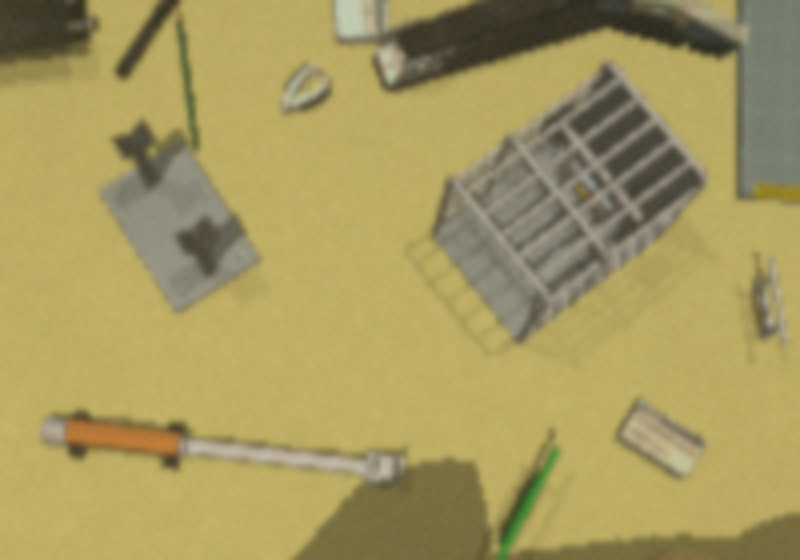

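The crops confirm it: the grey tag with the brass key hangs inside the cage (crop 1 at (390,235)). It is larger than the free-standing grey one at (590,180), and the green one is excluded. Next I check the tool yaw and plan the move towards the rod.

```bash
python3 - <<'E'
from h import *
st=robot.read_state();R=Ro.from_rotvec(st['orientation']).as_matrix();print(R.round(3)); print(st['t'])
print(np.degrees(np.arctan2(R[1,1],R[0,1])))
E
```

```text
[[ 0.     0.323 -0.946]
 [-0.    -0.946 -0.323]
 [-1.     0.    -0.   ]]
0.95
-71.15995697789724
```

Request:
play_rows --plan '[{"slide": [0.2,0.6,1],"roll": 0,"fingers": 1},{"slide": [0.36,0.95,0.6],"roll": 0.4},{"slide": [0.36,0.95,0.4],"roll": 0.5},{"slide": [0.36,0.95,0],"roll": 0.5},{"slide": [0.36,0.95,0],"roll": 0.5},{"slide": [0.36,0.95,0],"roll": 0.5},{"slide": [0.36,0.95,0],"roll": 0.5},{"slide": [0.36,0.95,0],"roll": 0.5},{"slide": [0.36,0.95,0],"roll": 0.5},{"slide": [0.36,0.95,0],"roll": 0.5},{"slide": [0.36,0.95,0],"roll": 0.5},{"slide": [0.36,0.95,0],"roll": 0.5},{"slide": [0.36,0.95,0],"roll": 0.5},{"slide": [0.36,0.95,0],"roll": 0.5},{"slide": [0.36,0.95,0],"roll": 0.5},{"slide": [0.36,0.95,0],"roll": 0.5},{"slide": [0.36,0.95,0],"roll": 0.5},{"slide": [0.36,0.95,0],"roll": 0.4},{"slide": [0.36,0.95,0],"roll": 0.4},{"slide": [0.36,0.95,0],"roll": 0.3}]'

```text
$.plan[1]: bad value
```

Request:
play_rows --plan '[{"slide": [0.5,0.9,0],"roll": 0.2},{"slide": [0.4,0.8,0],"roll": 0.2},{"slide": [0,0,0]}]'

```text
$.plan[0]: bad value
```

```bash
cat > look.py <<'E'
import sys
from h import *
n=sys.argv[1];names=sys.argv[2:]
st=robot.read_state();im=robot.read_camera('wrist');cv2.imwrite(f'pics/{n}.png',im[:,:,::-1])
np.save(f'pics/{n}_P.npy',wristP(st))
print(st['t'],st['tool_pos'].round(4),np.degrees(np.arctan2(*Ro.from_rotvec(st['orientation']).as_matrix()[[1,0],1])).round(2))
for t in names: print(t,[(round(d["p"],2),[round(float(v),1) for v in d["point"]]) for d in robot.mark_of('wrist',t)])
E
python3 look.py w1 rod_grip rod_hook stand_seat cage_mouth cage_seat
```

```text
0.95 [ 0.1938 -0.5679  0.2186] -71.16
rod_grip []
rod_hook []
stand_seat []
cage_mouth []
cage_seat []
```

View pics/w1.png

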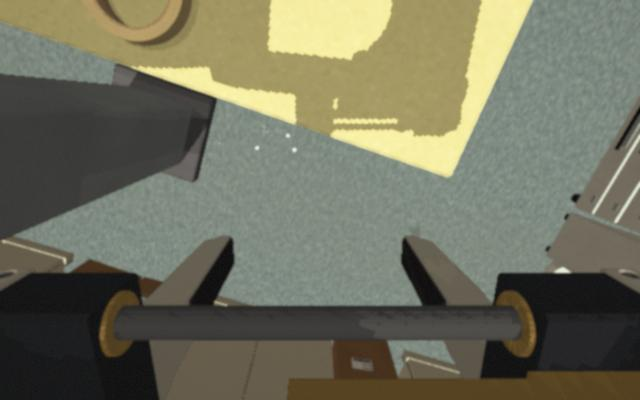

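Every row needs all fields, so both calls were refused and the arm has not moved (the picture still shows the start view). I'll send the moves again with "fingers" in each row.

Request:
play_rows --plan '[{"slide": [0.2,0.6,1],"roll": 0,"fingers": 1},{"slide": [0.36,0.95,0.6],"roll": 0.4,"fingers": 1},{"slide": [0.36,0.95,0.4],"roll": 0.5,"fingers": 1},{"slide": [0.36,0.95,0],"roll": 0.5,"fingers": 1},{"slide": [0.36,0.95,0],"roll": 0.5,"fingers": 1},{"slide": [0.36,0.95,0],"roll": 0.5,"fingers": 1},{"slide": [0.36,0.95,0],"roll": 0.5,"fingers": 1},{"slide": [0.36,0.95,0],"roll": 0.5,"fingers": 1},{"slide": [0.36,0.95,0],"roll": 0.5,"fingers": 1},{"slide": [0.36,0.95,0],"roll": 0.5,"fingers": 1},{"slide": [0.36,0.95,0],"roll": 0.5,"fingers": 1},{"slide": [0.36,0.95,0],"roll": 0.5,"fingers": 1},{"slide": [0.36,0.95,0],"roll": 0.5,"fingers": 1},{"slide": [0.36,0.95,0],"roll": 0.5,"fingers": 1},{"slide": [0.36,0.95,0],"roll": 0.5,"fingers": 1},{"slide": [0.36,0.95,0],"roll": 0.5,"fingers": 1},{"slide": [0.36,0.95,0],"roll": 0.5,"fingers": 1},{"slide": [0.36,0.95,0],"roll": 0.4,"fingers": 1},{"slide": [0.4,0.95,0],"roll": 0.4,"fingers": 1},{"slide": [0.4,0.95,0],"roll": 0.3,"fingers": 1}]'

```text
t: 3.75
tool_pos: [0.4077, -0.0074, 0.2789]
orientation: [1.197, 1.216, -1.197]
force: [0.2, -0.3, 0.9]
opening: 0.0932
```

Request:
play_rows --plan '[{"slide": [0.5,0.9,0],"roll": 0.4,"fingers": 1},{"slide": [0.4,0.8,0],"roll": 0.2,"fingers": 1},{"slide": [0,0,0],"roll": 0,"fingers": 1}]'

```text
t: 4.12
tool_pos: [0.4346, 0.0438, 0.2785]
orientation: [1.135, 1.256, -1.135]
force: [0.1, -0.1, 0.6]
opening: 0.0927
```

```bash
python3 look.py w1 rod_grip rod_hook stand_seat cage_mouth cage_seat
```

```text
4.125 [0.4346 0.0438 0.2785] 5.78
rod_grip [(0.8, [332.0, 31.3]), (0.71, [454.3, 339.1])]
rod_hook [(0.86, [302.4, 231.5])]
stand_seat [(0.61, [570.9, 70.2])]
cage_mouth [(0.69, [456.9, 343.2])]
cage_seat []
```

View pics/w1.png

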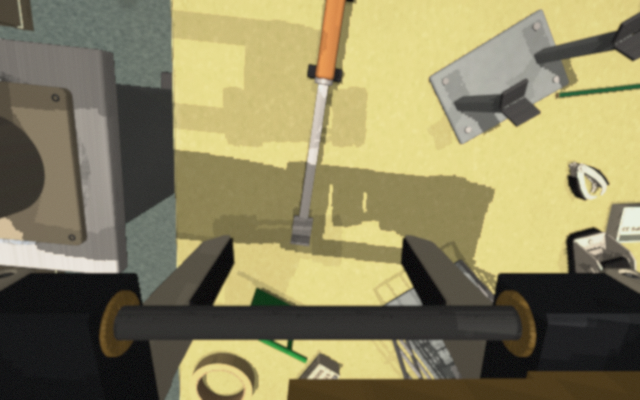

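The wrist view shows the rod from its handle (332,30) to the hook (302,231), with the stand at upper right around (510,80).

```bash
python3 - <<'E'
from h import *
p=np.load('pics/w1_P.npy');S=P(robot.get_calibration('scene'));T=P(robot.get_calibration('top'))
for a,b,c in [((332,31.3),(323,272),(266,228)),((302.4,231.5),(371,215),(336,235))]:
    print(tri([p,S,T],[a,b,c]), onz(p,a,.026))
# strip axis points in w1: foot centre, strip
a=onz(p,(325.5,72),.024);b=onz(p,(302,231),.027);print(a,b,np.degrees(np.arctan2(*(b-a)[::-1])))
print('stand',onz(p,(570.9,70.2),.13))
E
```

```text
(array([0.43385143, 0.21201623, 0.02750125]), array([8.5, 0.5, 2.6])) [0.43470651 0.2034432 ]
(array([ 0.42412088, -0.04583449,  0.03295901]), array([1.2, 0.2, 0.5])) [ 0.42241374 -0.04891259]
[0.43198184 0.15885814] [ 0.42181029 -0.04782573] -92.81743006314576
stand [0.65030664 0.17328063]
```

Request:
play_rows --plan '[{"slide": [0,0.5,0],"roll": -0.5,"fingers": 1},{"slide": [0,0.9,-0.2],"roll": -0.56,"fingers": 1},{"slide": [0,0.9,-0.8],"roll": 0,"fingers": 1},{"slide": [0,0.9,-1],"roll": 0,"fingers": 1},{"slide": [0,0.9,-1],"roll": 0,"fingers": 1},{"slide": [0,0.8,-1],"roll": 0,"fingers": 1},{"slide": [0,0.4,-1],"roll": 0,"fingers": 1},{"slide": [0,0,-0.5],"roll": 0,"fingers": 1},{"slide": [0,0,0],"roll": 0,"fingers": 1}]'

```text
t: 5.55
tool_pos: [0.4337, 0.2007, 0.1128]
orientation: [1.244, 1.186, -1.248]
force: [0.2, -0.1, 0.2]
opening: 0.093
```

```bash
python3 look.py w2 rod_grip rod_hook stand_seat cage_mouth cage_seat; python3 - <<'E'
from h import *
cv2.imwrite('pics/s2.png',robot.read_camera('scene')[:,:,::-1])
E
```

```text
5.55 [0.4337 0.2007 0.1128] -2.88
rod_grip [(0.77, [318.0, 196.8])]
rod_hook []
stand_seat []
cage_mouth []
cage_seat []
```

View pics/w2.png

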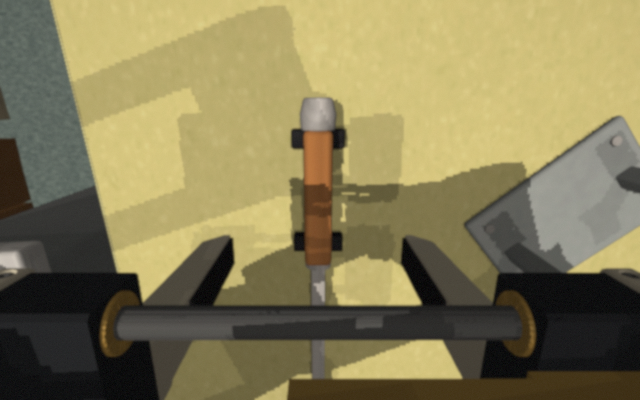

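The rod is centred between the fingers, with feet at rows 138 and 241 and column 318. I compute the grip point from the feet.

```bash
python3 - <<'E'
from h import *
p=np.load('pics/w2_P.npy')
a=onz(p,(318.5,138),.007);b=onz(p,(318.5,241),.007);print(a,b,(a+b)/2,np.linalg.norm(a-b),np.degrees(np.arctan2(*(b-a)[::-1])))
a=onz(p,(318,133),.038);b=onz(p,(318.5,264),.038);print(a,b,(a+b)/2,np.linalg.norm(a-b))
p1=np.load('pics/w1_P.npy')
print(tri([p1,p],[(325,72),(318.5,241)]),tri([p1,p],[(332,31.3),(318,196.8)]))
E
```

```text
[0.43622132 0.25136244] [0.43168825 0.15951051] [0.43395479 0.20543647] 0.0919637176092589 -92.82536119124755
[0.43612976 0.25813191] [0.43129363 0.15276426] [0.43371169 0.20544808] 0.10547857463026436
(array([0.43165172, 0.16015875, 0.00846527]), array([0.1, 0.1])) (array([0.43415862, 0.20467507, 0.01985688]), array([0.6, 0.8]))
```

Request:
play_rows --plan '[{"slide": [0,0.15,-0.8],"roll": 0,"fingers": 1},{"slide": [0,0,-1],"roll": 0,"fingers": 1},{"slide": [0,0,-0.8],"roll": 0,"fingers": 1},{"slide": [0,0,-0.55],"roll": 0,"fingers": 1},{"slide": [0,0,-0.4],"roll": 0,"fingers": 1},{"slide": [0,0,0],"roll": 0,"fingers": 1},{"slide": [0,0,0],"roll": 0,"fingers": -1},{"slide": [0,0,0],"roll": 0,"fingers": -1},{"slide": [0,0,0],"roll": 0,"fingers": -1},{"slide": [0,0,0],"roll": 0,"fingers": -1},{"slide": [0,0,0],"roll": 0,"fingers": -1}]' --squeeze 60

```text
t: 7.28
tool_pos: [0.4344, 0.2062, 0.0072]
orientation: [1.246, 1.185, -1.245]
force: [0.2, 0.0, 0.1]
opening: 0.0477
```

Request:
play_rows --plan '[{"slide": [0,0,0],"roll": 0,"fingers": -1},{"slide": [0,0,0],"roll": 0,"fingers": -1},{"slide": [0,0,0],"roll": 0,"fingers": -1},{"slide": [0,0,0],"roll": 0,"fingers": -1},{"slide": [0,0,0],"roll": 0,"fingers": -1}]'

```text
t: 7.9
tool_pos: [0.4343, 0.2061, 0.0071]
orientation: [1.246, 1.185, -1.246]
force: [-0.3, -0.7, 0.1]
opening: 0.0213
```

The rod is gripped (opening about 21 mm). Before moving I fit the cage and stand poses from the still pictures, which needs enlarged crops.

```bash
python3 - <<'E'
import cv2
im=cv2.imread('pics/scene0.png');cv2.imwrite('pics/c3.png',cv2.resize(im[95:200,295:370],None,fx=7,fy=5.7,interpolation=2) if 0 else cv2.resize(im[98:198,297:367],None,fx=6,fy=6,interpolation=2))
im=cv2.imread('pics/top0.png');cv2.imwrite('pics/c4.png',cv2.resize(im[130:210,335:425],None,fx=7,fy=7,interpolation=2))
im=cv2.imread('pics/scene0.png');cv2.imwrite('pics/c5.png',cv2.resize(im[190:255,235:305],None,fx=8,fy=8,interpolation=2))
im=cv2.imread('pics/w1.png');cv2.imwrite('pics/c6.png',cv2.resize(im[0:150,420:640],None,fx=3.5,fy=3.5,interpolation=2))
E
```

```text
(no output)
```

View pics/c3.png

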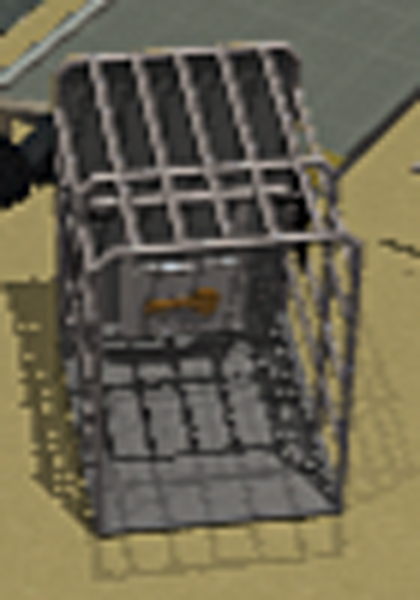

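View pics/c4.png

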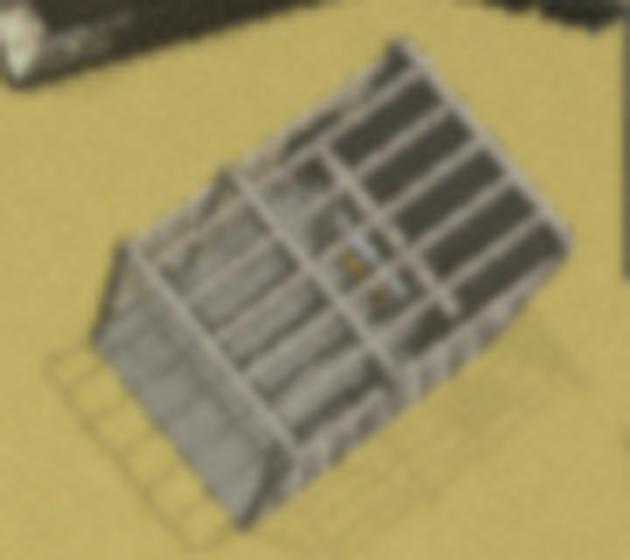

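View pics/c5.png

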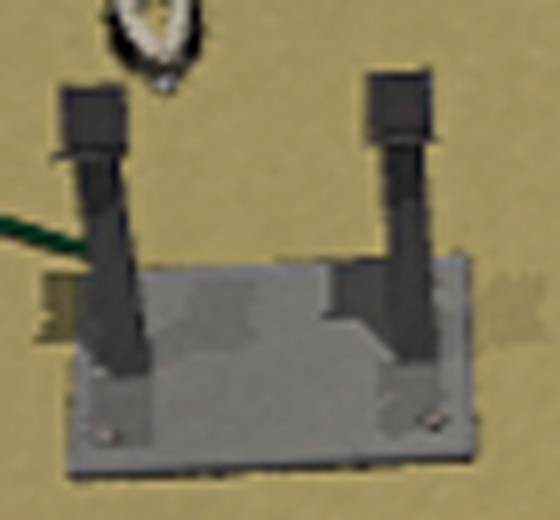

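View pics/c6.png

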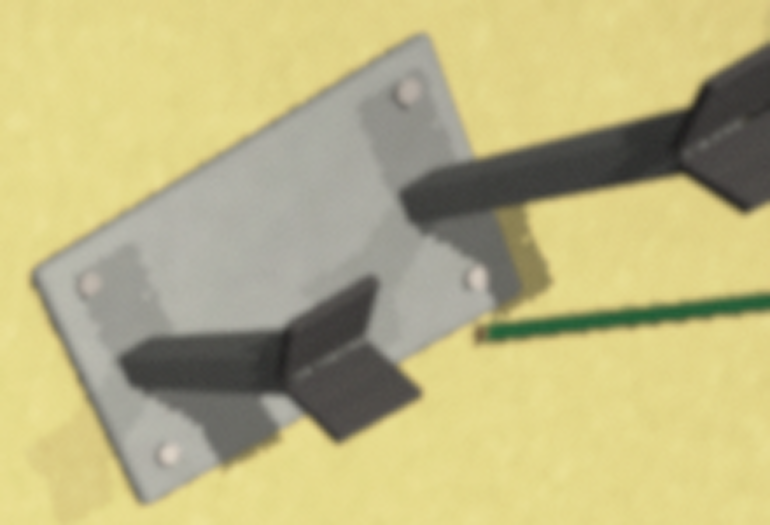

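```bash
cat > fit.py <<'E'
from h import *
from scipy.optimize import least_squares
S=P(robot.get_calibration('scene'));T=P(robot.get_calibration('top'));W=np.load('pics/w1_P.npy')
def fit(obs,x0):
    def w(x,q):
        c,s=np.cos(x[2]),np.sin(x[2]);return np.array([x[0]+c*q[0]-s*q[1],x[1]+s*q[0]+c*q[1],q[2]])
    def f(x): return np.concatenate([wt*(proj(p,w(x,q))-uv) for p,q,uv,wt in obs])
    r=least_squares(f,x0,loss='soft_l1');J=r.jac
    return r.x,f(r.x).reshape(-1,2).round(1)
i=.0015
C={'ml':(-.130+i,.071-i,.198-i),'mr':(-.130+i,-.071+i,.198-i),'br':(.056,-.071+i,.198-i),'bl':(.056,.071-i,.198-i),'Ml':(-.130+i,.071-i,.001),'Mr':(-.130+i,-.071+i,.001)}
top=dict(ml=(353.6,165.7),mr=(377.1,195),br=(415.7,165),bl=(392.1,136.4),Ml=(349.3,178.6),Mr=(369.7,205))
sc=dict(Ml=(313.7,186.7),Mr=(353.3,183.3),mr=(356.5,138),ml=(311.7,141.7),bl=(307.3,109.7),br=(346.2,106))
ot=[(T,C[k],np.array(v),1) for k,v in top.items()];os=[(S,C[k],np.array(v),1) for k,v in sc.items()]
for o in (ot,os,ot+os):
    x,e=fit(o,[.69,-.22,-.8]);print('cage',x[:2].round(4),np.degrees(x[2]).round(2),'\n',e.tolist())
h=.008
B={'a':(-.05,.075,h),'b':(-.05,-.075,h),'c':(.05,-.075,h),'d':(.05,.075,h)}
# stand x ~ yaw -55: -x side = +y-world side
wv=dict(a=(541.4,10),b=(430,77.7),c=(461.4,143.7))
tv=dict(a=(265,167.5),b=(285,198),c=(305,185.5),d=(285,152.5))
E
python3 fit.py; python3 - <<'E'
from h import *
W=np.load('pics/w1_P.npy');T=P(robot.get_calibration('top'));S=P(robot.get_calibration('scene'))
for n,z,p,l in [('w',.008,W,[(541.4,10),(430,77.7),(461.4,143.7)]),('valley',.1243,W,[(502.9,106.3),(525.7,97.1),(615.7,44.3),(632.9,35.7)]),('t',.008,T,[(265,167.5),(285,198),(305,185.5),(285,152.5)]),('s',.008,S,[(243.5,249.4),(294,247.5),(293.5,222.2)])]:
    for uv in l: print(n,onz(p,uv,z).round(4))
E
```

```text
cage [ 0.6882 -0.2233] -48.86 
 [[-1.6, -0.9], [0.1, 1.0], [2.7, -0.4], [0.8, -1.8], [-1.5, 0.5], [-0.1, 1.3]]
cage [ 0.6895 -0.2185] -49.52 
 [[-1.1, 1.4], [0.2, 1.3], [0.5, -0.1], [0.4, -0.4], [-1.6, -1.9], [0.6, -1.0]]
cage [ 0.6896 -0.2213] -49.14 
 [[-2.2, -1.5], [-0.7, 0.5], [2.1, -0.7], [0.4, -2.2], [-2.0, -0.1], [-0.8, 0.8], [-0.4, 1.0], [0.8, 0.7], [1.2, -0.6], [1.2, -0.8], [-1.2, -2.2], [0.9, -1.5]]
w [0.6809 0.2549]
w [0.5637 0.1668]
w [0.6215 0.0898]
valley [0.6006 0.1367]
valley [0.6197 0.147 ]
valley [0.6875 0.1994]
valley [0.7003 0.2078]
t [0.6791 0.253 ]
t [0.5604 0.1622]
t [0.6162 0.0876]
t [0.7473 0.1787]
s [0.6777 0.2581]
s [0.5589 0.1717]
s [0.6185 0.0907]
```

Fits from both still views agree to a few mm:
- **Stand:** seat about (0.651, 0.172), axis yaw about −53°.
- **Cage:** seat about (0.690, −0.221), yaw about −49°.

I lift the rod and go look down on the cage with the wrist camera to sharpen the cage figure.

Request:
play_rows --plan '[{"slide": [0,0,0.3],"roll": 0,"fingers": -1},{"slide": [0,0,0.7],"roll": 0,"fingers": -1},{"slide": [0,0,1],"roll": 0,"fingers": -1},{"slide": [0,0,1],"roll": 0,"fingers": -1},{"slide": [0,-0.3,1],"roll": 0,"fingers": -1},{"slide": [0,-0.6,1],"roll": 0,"fingers": -1},{"slide": [0,-0.9,1],"roll": 0,"fingers": -1},{"slide": [0.2,-0.9,1],"roll": 0,"fingers": -1},{"slide": [0.3,-0.9,1],"roll": 0,"fingers": -1},{"slide": [0.4,-0.9,1],"roll": 0,"fingers": -1},{"slide": [0.5,-0.9,0.8],"roll": 0,"fingers": -1},{"slide": [0.5,-0.9,0.2],"roll": 0,"fingers": -1},{"slide": [0.5,-0.9,0],"roll": 0,"fingers": -1},{"slide": [0.5,-0.9,0],"roll": 0,"fingers": -1},{"slide": [0.5,-0.9,0],"roll": 0,"fingers": -1},{"slide": [0.5,-0.9,0],"roll": 0,"fingers": -1},{"slide": [0.5,-0.9,0],"roll": 0,"fingers": -1},{"slide": [0.5,-0.9,0],"roll": 0,"fingers": -1},{"slide": [0.5,-0.9,0],"roll": 0,"fingers": -1},{"slide": [0.5,-0.9,0],"roll": 0,"fingers": -1}]'

```text
t: 10.4
tool_pos: [0.6115, -0.1996, 0.3072]
orientation: [1.246, 1.186, -1.246]
force: [0.4, 0.3, -1.9]
opening: 0.0218
```

Request:
play_rows --plan '[{"slide": [0.5,-0.9,0],"roll": 0,"fingers": -1},{"slide": [0.5,-0.9,0],"roll": 0,"fingers": -1},{"slide": [0.5,-0.9,0],"roll": 0,"fingers": -1},{"slide": [0.5,-0.7,0],"roll": 0,"fingers": -1},{"slide": [0.3,-0.4,0],"roll": 0,"fingers": -1},{"slide": [0,0,0],"roll": 0,"fingers": -1},{"slide": [0,0,0],"roll": 0,"fingers": -1}]'

```text
t: 11.28
tool_pos: [0.6801, -0.3123, 0.3071]
orientation: [1.246, 1.186, -1.246]
force: [-0.4, 1.4, -2.8]
opening: 0.0217
```

```bash
python3 look.py w3 tag_bar cage_seat cage_mouth; python3 - <<'E'
from h import *
cv2.imwrite('pics/s3.png',robot.read_camera('scene')[:,:,::-1])
E
```

```text
11.275 [ 0.6801 -0.3123  0.3071] -2.83
tag_bar [(0.87, [43.8, 59.3]), (0.79, [326.6, 89.2]), (0.61, [260.5, 236.7]), (0.15, [316.9, 266.3])]
cage_seat [(0.78, [328.7, 91.4])]
cage_mouth []
```

View pics/w3.png

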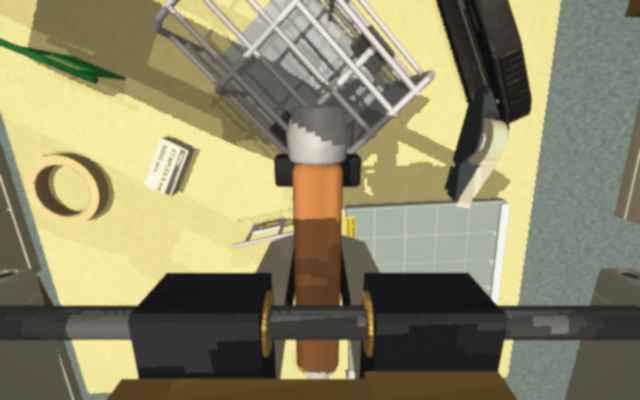

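View pics/s3.png

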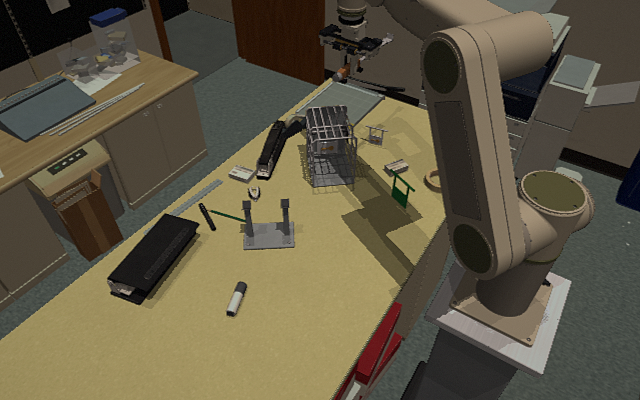

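The wrist view shows the cage at top centre, with the bar near (328,90) between the roof wires. The held rod's knob is at (317,130). Zooming in.

```bash
python3 - <<'E'
from h import *
im=cv2.imread('pics/w3.png');cv2.imwrite('pics/c7.png',cv2.resize(im[0:160,150:440],None,fx=2.75,fy=2.75,interpolation=2))
p=np.load('pics/w3_P.npy')
print(onz(p,(326.6,89.2),.13),onz(p,(328.7,91.4),.13))
for s in [(.6896,-.2213)]: print(proj(p,np.r_[s,.13]))
E
```

```text
[ 0.69298529 -0.2209661 ] [ 0.69499642 -0.22315536]
[323.2271191   89.72895297]
```

View pics/c7.png

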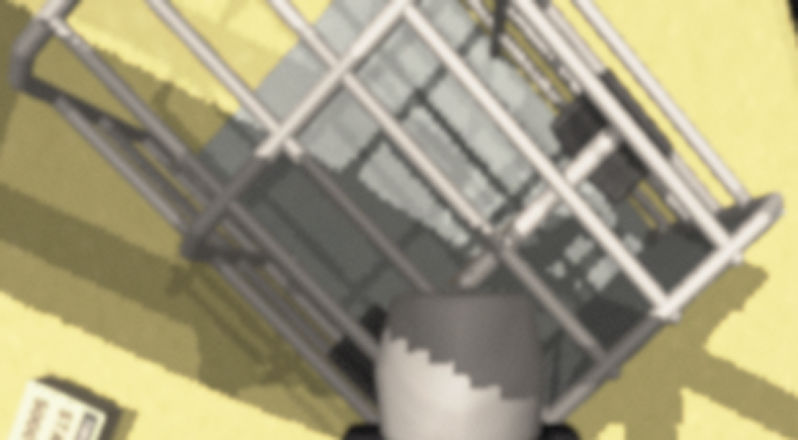

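```bash
python3 - <<'E'
from h import *
p=np.load('pics/w3_P.npy')
f=lambda u,v:(150+u/2.75,v/2.75)
for z in (.13,.134):
  E=onz(p,f(615,137),z);M=onz(p,f(468,277),z);d=(E-M)/np.linalg.norm(E-M)
  print(E,M,np.linalg.norm(E-M),'yaw y',np.degrees(np.arctan2(d[1],d[0])),'seat',E-.058*d)
# roof cross wire direction (z .196) and back edge
for a,b in [((405,10),(195,245)),((775,205),(670,310)),((670,310),(550,430))]:
  A=onz(p,f(*a),.196);B=onz(p,f(*b),.196);d=A-B;print(A,B,np.degrees(np.arctan2(d[1],d[0])))
for a,b in [((405,10),(672,315)),((520,10),(740,255))]:
  A=onz(p,f(*a),.196);B=onz(p,f(*b),.196);d=B-A;print(np.degrees(np.arctan2(d[1],d[0])))
E
```

```text
[ 0.73991773 -0.18712101] [ 0.68606807 -0.23165614] 0.06987963933205225 yaw y 39.59167431533517 seat [ 0.69522259 -0.22408511]
[ 0.73925627 -0.18766748] [ 0.68603362 -0.23168406] 0.0690659877063664 yaw y 39.591674315335176 seat [ 0.69456113 -0.22463158]
[ 0.67154392 -0.161257  ] [ 0.60595366 -0.21917671] 41.44622490641075
[ 0.77529159 -0.21656411] [ 0.74538188 -0.24454482] 43.09151988046878
[ 0.74538188 -0.24454482] [ 0.70877782 -0.27878813] 43.09151988046922
-48.704320838061584
-46.94591688815335
```

The estimates agree to about 4 mm: seat (0.694, −0.2235), yaw −48.8°. I go to the pre-entry pose, TCP about (0.417, 0.0925), rotated +44°, high first and then down.

Request:
play_rows --plan '[{"slide": [-0.3,0.5,0],"roll": 0,"fingers": -1},{"slide": [-0.6,0.9,0],"roll": 0.3,"fingers": -1},{"slide": [-0.6,0.95,0],"roll": 0.4,"fingers": -1},{"slide": [-0.6,0.95,0],"roll": 0.4,"fingers": -1},{"slide": [-0.6,0.95,0],"roll": 0.4,"fingers": -1},{"slide": [-0.6,0.95,0],"roll": 0.4,"fingers": -1},{"slide": [-0.6,0.95,0],"roll": 0.4,"fingers": -1},{"slide": [-0.6,0.95,0],"roll": 0.4,"fingers": -1},{"slide": [-0.6,0.95,0],"roll": 0.4,"fingers": -1},{"slide": [-0.6,0.95,0],"roll": 0.4,"fingers": -1},{"slide": [-0.6,0.95,0],"roll": 0.4,"fingers": -1},{"slide": [-0.6,0.95,0],"roll": 0.4,"fingers": -1},{"slide": [-0.6,0.95,0],"roll": 0.4,"fingers": -1},{"slide": [-0.6,0.9,0],"roll": 0.4,"fingers": -1},{"slide": [-0.67,0.75,-0.4],"roll": 0.4,"fingers": -1},{"slide": [0,0,-0.9],"roll": 0,"fingers": -1},{"slide": [0,0,-1],"roll": 0,"fingers": -1},{"slide": [0,0,-1],"roll": 0,"fingers": -1},{"slide": [0,0,-1],"roll": 0,"fingers": -1},{"slide": [0,0,-1],"roll": 0,"fingers": -1}]'

```text
t: 14.02
tool_pos: [0.4172, 0.0923, 0.1477]
orientation: [0.666, 1.465, -0.665]
force: [-0.0, 0.2, -3.3]
opening: 0.0217
```

Request:
play_rows --plan '[{"slide": [0,0,-1],"roll": 0,"fingers": -1},{"slide": [0,0,-0.8],"roll": 0,"fingers": -1},{"slide": [0,0,-0.4],"roll": 0,"fingers": -1},{"slide": [0,0,0],"roll": 0,"fingers": -1},{"slide": [0,0,0],"roll": 0,"fingers": -1}]'

```text
t: 14.65
tool_pos: [0.4181, 0.0923, 0.0834]
orientation: [0.666, 1.465, -0.665]
force: [0.1, 0.1, -2.5]
opening: 0.0216
```

```bash
python3 look.py w4; python3 - <<'E'
from h import *
for n in ('scene','top'):
    im=robot.read_camera(n);cv2.imwrite(f'pics/{n}4.png',im[:,:,::-1])
    for t in ('rod_hook','rod_grip','tag_bar'): print(n,t,[(round(d["p"],2),[round(float(v),1) for v in d["point"]]) for d in robot.mark_of(n,t)])
a=cv2.imread('pics/scene4.png')[90:290,270:430];b=cv2.imread('pics/top4.png')[130:260,270:430]
cv2.imwrite('pics/c8.png',np.hstack([cv2.resize(a,(480,600),interpolation=2)]))
cv2.imwrite('pics/c9.png',cv2.resize(b,None,fx=4.5,fy=4.5,interpolation=2))
E
```

```text
14.65 [0.4181 0.0923 0.0834] 41.16
scene rod_hook [(0.83, [336.2, 169.1])]
scene rod_grip [(0.7, [351.1, 228.3])]
scene tag_bar [(0.77, [401.5, 180.1]), (0.68, [325.3, 131.9])]
top rod_hook [(0.82, [353.4, 193.1]), (0.62, [281.8, 166.1])]
top rod_grip [(0.82, [297.3, 229.1])]
top tag_bar [(0.56, [372.4, 246.4]), (0.46, [435.3, 193.2]), (0.43, [391.2, 158.8])]
```

View pics/c8.png

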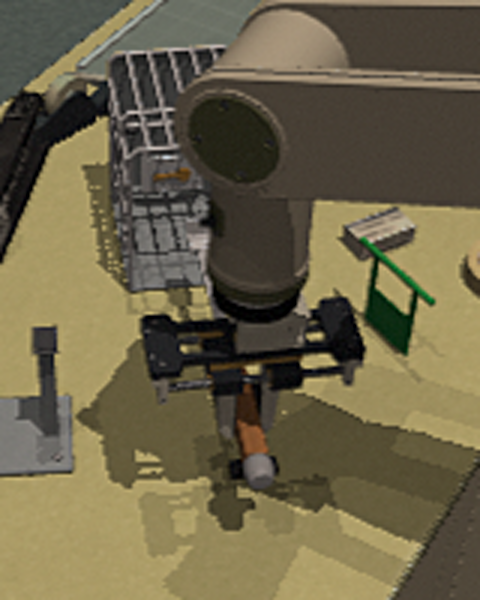

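View pics/c9.png

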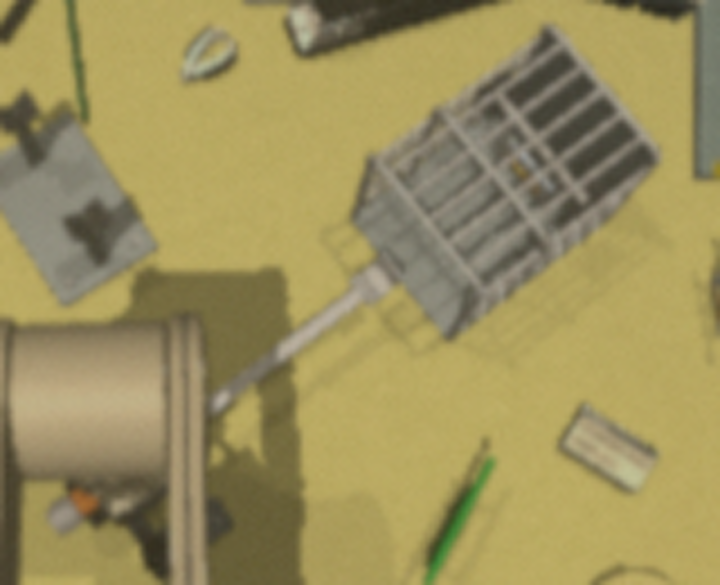

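View pics/w4.png

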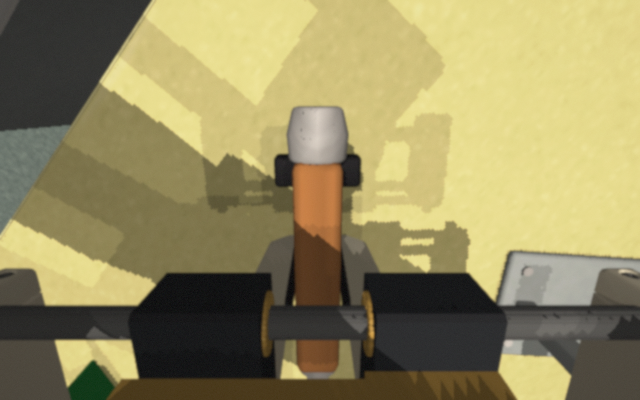

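The rod points into the mouth: its hook is at top (353,193) and scene (336,169), in front of the cage and level. Checking the hook's position against kinematics.

```bash
python3 - <<'E'
from h import *
S=P(robot.get_calibration('scene'));T=P(robot.get_calibration('top'));p=np.load('pics/w4_P.npy')
print(tri([S,T],[(336.2,169.1),(353.4,193.1)]))
for z in (.095,.1034,.11):
  X=np.array([.5826,-.0958,z]);print(z,proj(S,X),proj(T,X))
# knob/handle pitch from w4: model with grip at TCP + .017
f=np.radians(-48.84);d=np.array([np.cos(f),np.sin(f),0])
g=np.array([.4181,.0923,.1004])
for pt in (-3,0,3):
  a=np.radians(pt);D=d*np.cos(a)+np.array([0,0,1])*np.sin(a)
  U=np.array([0,0,1])*np.cos(a)-d*np.sin(a)
  print(pt,[proj(p,g+D*x+U*z).round(1) for x,z in((-.055,.014),(-.046,-.017),(.055,.014))], [ (proj(p,g-.055*D+np.array([-d[1],d[0],0])*s*.011+U*.014)).round(1) for s in(-1,1)])
for k,uv in (('tag_s',(325.3,131.9)),):pass
print(tri([S,T],[(325.3,131.9),(391.2,158.8)]))
E
```

```text
(array([ 0.57982915, -0.09640886,  0.10656629]), array([0.8, 1. ]))
0.095 [335.97165073 171.86822716] [352.70155317 192.0599231 ]
0.1034 [336.04806812 169.85780594] [352.8993178  191.56347316]
0.11 [336.10854827 168.26666833] [353.05641358 191.16911451]
-3 [array([318.8, 166. ]), array([318.5, 168.8]), array([318.5, 371.5])] [array([292., 166.]), array([345.6, 166. ])]
0 [array([318.8, 162.8]), array([318.4, 169.5]), array([318.5, 374.9])] [array([292.5, 162.8]), array([345.1, 162.8])]
3 [array([318.7, 160.1]), array([318.4, 170.4]), array([318.6, 378.1])] [array([292.9, 160.1]), array([344.5, 160.1])]
(array([ 0.71180024, -0.2316701 ,  0.11585655]), array([0.5, 0.7]))
```

The hook matches kinematics within 3 mm, with no noticeable pitch. I lower 5 mm for clearance under the bar, enter most of the way and look.

Request:
play_rows --plan '[{"slide": [0,0,-0.15],"roll": 0,"fingers": -1},{"slide": [0.2,-0.23,0],"roll": 0,"fingers": -1},{"slide": [0.38,-0.43,0],"roll": 0,"fingers": -1},{"slide": [0.38,-0.43,0],"roll": 0,"fingers": -1},{"slide": [0.38,-0.43,0],"roll": 0,"fingers": -1},{"slide": [0.38,-0.43,0],"roll": 0,"fingers": -1},{"slide": [0.38,-0.43,0],"roll": 0,"fingers": -1},{"slide": [0.38,-0.43,0],"roll": 0,"fingers": -1},{"slide": [0.38,-0.43,0],"roll": 0,"fingers": -1},{"slide": [0,0,0],"roll": 0,"fingers": -1},{"slide": [0,0,0],"roll": 0,"fingers": -1}]'

```text
t: 16.48
tool_pos: [0.5028, -0.0049, 0.0774]
orientation: [0.666, 1.467, -0.666]
force: [0.3, 0.4, -2.6]
opening: 0.0215
```

```bash
cat > st.py <<'E'
import sys
from h import *
n=sys.argv[1]
s=robot.read_state();R=Ro.from_rotvec(s['orientation']).as_matrix()
print(s['t'],s['tool_pos'].round(4),np.degrees(np.arctan2(R[1,1],R[0,1])).round(2),s['force'].round(1))
for c in ('scene','top'):
    im=robot.read_camera(c);cv2.imwrite(f'pics/{c}{n}.png',im[:,:,::-1])
    for t in ('rod_hook','tag_bar'): print(c,t,[(round(d["p"],2),[round(float(v),1) for v in d["point"]]) for d in robot.mark_of(c,t)])
b=cv2.imread(f'pics/top{n}.png')[120:220,250:430];b=cv2.resize(b,None,fx=4.4,fy=4.4,interpolation=2)
cv2.imwrite(f'pics/ct{n}.png',b)
b=cv2.imread(f'pics/scene{n}.png')[90:250,230:430];b=cv2.resize(b,None,fx=3.7,fy=3.7,interpolation=2)
cv2.imwrite(f'pics/cs{n}.png',b)
E
python3 st.py 5
```

```text
16.475 [ 0.5028 -0.0049  0.0774] 41.15 [ 0.3  0.4 -2.6]
scene rod_hook [(0.9, [331.3, 149.8])]
scene tag_bar [(0.85, [402.6, 182.0]), (0.69, [378.4, 131.4]), (0.6, [324.9, 127.2])]
top rod_hook [(0.66, [379.9, 173.1])]
top tag_bar [(0.69, [372.4, 244.7]), (0.49, [392.8, 160.2]), (0.48, [435.2, 193.3])]
```

View pics/ct5.png

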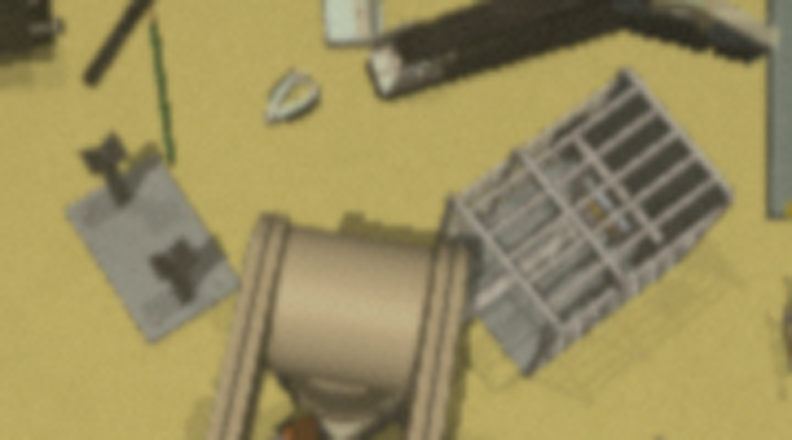

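View pics/cs5.png

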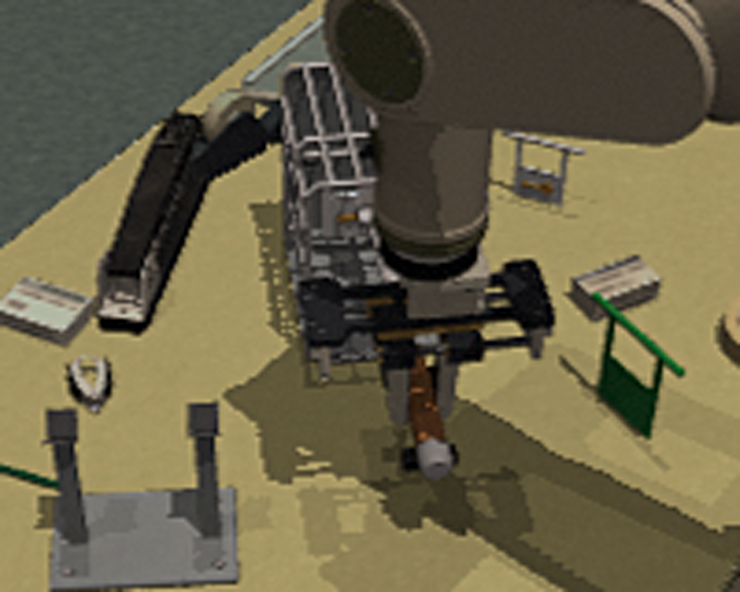

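The hook is inside (scene (331,150), top (380,173)), force unchanged, nothing touched. Going in the remaining distance.

Request:
play_rows --plan '[{"slide": [0.38,-0.43,0],"roll": 0,"fingers": -1},{"slide": [0.35,-0.4,0],"roll": 0,"fingers": -1},{"slide": [0.24,-0.27,0],"roll": 0,"fingers": -1},{"slide": [0,0,0],"roll": 0,"fingers": -1},{"slide": [0,0,0],"roll": 0,"fingers": -1}]'

```text
t: 17.4
tool_pos: [0.5319, -0.038, 0.0773]
orientation: [0.666, 1.467, -0.666]
force: [-0.5, 0.5, -1.8]
opening: 0.0216
```

```bash
python3 st.py 6; python3 - <<'E'
import cv2,numpy as np
a=cv2.imread('pics/top0.png')[140:190,365:415];b=cv2.imread('pics/top6.png')[140:190,365:415]
c=cv2.imread('pics/scene6.png')[110:180,300:350]
cv2.imwrite('pics/c10.png',np.hstack([cv2.resize(a,(400,400),interpolation=2),cv2.resize(b,(400,400),interpolation=2)]))
cv2.imwrite('pics/c11.png',cv2.resize(c,None,fx=8,fy=8,interpolation=2))
E
```

```text
17.4 [ 0.5319 -0.038   0.0773] 41.14 [-0.5  0.5 -1.8]
scene rod_hook [(0.86, [328.5, 134.4])]
scene tag_bar [(0.79, [399.9, 180.5]), (0.71, [323.6, 129.9]), (0.48, [376.0, 128.5])]
top rod_hook [(0.8, [387.4, 164.9])]
top tag_bar [(0.59, [436.8, 191.5]), (0.55, [370.8, 245.6]), (0.5, [391.7, 159.6])]
```

View pics/c10.png

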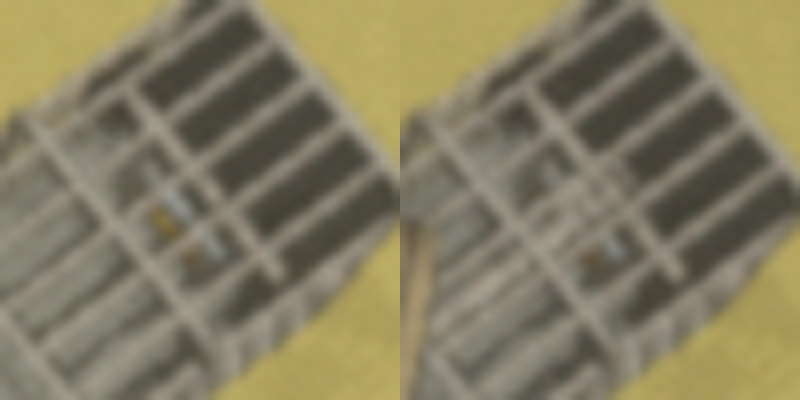

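View pics/c11.png

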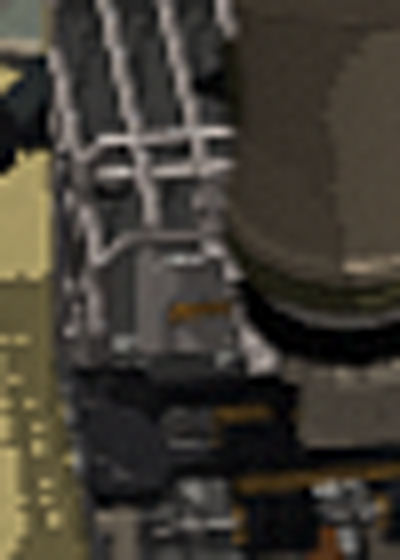

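In the top view the bar is the light line from (381.4,151.4) to (400.3,174.6), and the rod now passes under it. I check the along-axis fit with the camera bias removed.

```bash
python3 - <<'E'
from h import *
S=P(robot.get_calibration('scene'));T=P(robot.get_calibration('top'))
f=np.radians(-48.85);d=np.array([np.cos(f),np.sin(f)]);n=np.array([-d[1],d[0]])
hook=np.r_[np.array([.5319,-.038])+.25*d,.0973];print('hook',hook,proj(S,hook),proj(T,hook))
print('tri',tri([S,T],[(328.5,134.4),(387.4,164.9)]))
for b in [(390.9,163),(390,163)]:
    X=onz(T,np.array(b)-[.5,1.5],.13);print('bar top',X,'along',(hook[:2]-X)@d,'lat',(hook[:2]-X)@n)
# scene bar ends from c3: (90,200)-(290,190) partly
for q in [(297+90/6,98+200/6),(297+290/6,98+190/6)]: 
    X=onz(S,q,.13);print('bar scene',X,'along',(hook[:2]-X)@d,'lat',(hook[:2]-X)@n)
E
```

```text
hook [ 0.69640815 -0.22624736  0.0973    ] [327.71722208 138.4328802 ] [388.90527684 164.76456472]
tri (array([ 0.68711623, -0.21592204,  0.12444691]), array([0., 0.]))
bar top [ 0.69895084 -0.2256455 ] along -0.0012199815147850798 lat -0.002310663234000409
bar top [ 0.69872338 -0.22234344] along 0.0014161144301777931 lat -0.004312249473947049
bar scene [ 0.73895357 -0.19336493] along -0.0032361478607317506 lat -0.053673965079304525
bar scene [ 0.64999644 -0.2636149 ] along 0.002403058580504913 lat 0.059536588019630875
```

The trough sits within about 1 mm of the bar along the axis and about 3 mm to the side. I nudge in 1.5 mm and raise, slowly near contact.

Request:
play_rows --plan '[{"slide": [0.03,-0.04,0.2],"roll": 0,"fingers": -1},{"slide": [0,0,0.3],"roll": 0,"fingers": -1},{"slide": [0,0,0.2],"roll": 0,"fingers": -1},{"slide": [0,0,0.15],"roll": 0,"fingers": -1},{"slide": [0,0,0.12],"roll": 0,"fingers": -1},{"slide": [0,0,0.12],"roll": 0,"fingers": -1},{"slide": [0,0,0.12],"roll": 0,"fingers": -1},{"slide": [0,0,0],"roll": 0,"fingers": -1},{"slide": [0,0,0],"roll": 0,"fingers": -1}]'

```text
t: 18.82
tool_pos: [0.533, -0.0392, 0.1138]
orientation: [0.666, 1.466, -0.666]
force: [-0.3, -0.0, -3.9]
opening: 0.0218
```

```bash
python3 st.py 7; python3 - <<'E'
from h import *
T=P(robot.get_calibration('top'))
a=onz(T,(400.3,174.6),.13);b=onz(T,(381.4,151.4),.13);e=b-a;print('bar yaw top',np.degrees(np.arctan2(e[1],e[0])),np.linalg.norm(e))
b=cv2.imread('pics/top7.png')[140:190,365:415];c=cv2.imread('pics/scene7.png')[110:180,300:350]
cv2.imwrite('pics/c12.png',np.hstack([cv2.resize(b,(400,400),interpolation=2),cv2.resize(c[:50],(400,400),interpolation=2)]))
E
```

```text
18.825 [ 0.533  -0.0392  0.1138] 41.16 [-0.3 -0.  -3.9]
scene rod_hook [(0.57, [325.4, 127.5])]
scene tag_bar [(0.53, [402.4, 180.3]), (0.5, [328.2, 128.2]), (0.5, [379.2, 131.4])]
top rod_hook [(0.62, [334.8, 199.9]), (0.6, [389.5, 159.8])]
top tag_bar [(0.67, [372.1, 247.4]), (0.4, [435.7, 191.7])]
bar yaw top 40.53178823966795 0.1105198679599219
```

View pics/c12.png

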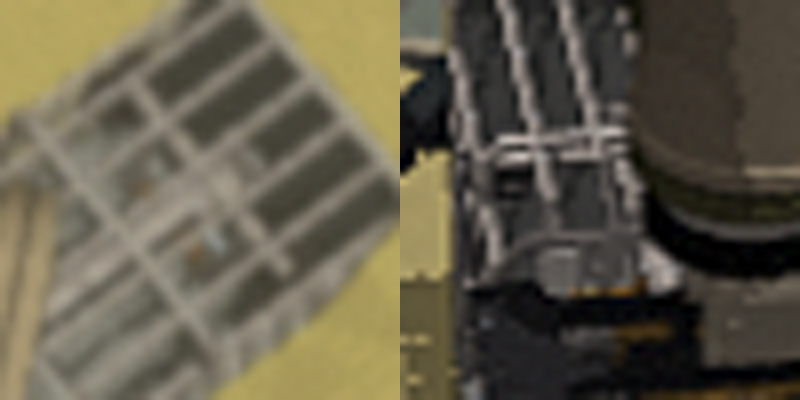

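The bar has come up with the hook: in the scene view it now nears the front roof wire, and top shows it across the hook. Raising another 14 mm, then drawing out along the cage axis.

Request:
play_rows --plan '[{"slide": [0,0,0.12],"roll": 0,"fingers": -1},{"slide": [0,0,0.12],"roll": 0,"fingers": -1},{"slide": [0,0,0.12],"roll": 0,"fingers": -1},{"slide": [0,0,0.12],"roll": 0,"fingers": -1},{"slide": [0,0,0],"roll": 0,"fingers": -1},{"slide": [-0.03,0.035,0],"roll": 0,"fingers": -1},{"slide": [-0.06,0.07,0],"roll": 0,"fingers": -1},{"slide": [-0.1,0.117,0],"roll": 0,"fingers": -1},{"slide": [-0.15,0.175,0],"roll": 0,"fingers": -1},{"slide": [-0.15,0.175,0],"roll": 0,"fingers": -1},{"slide": [-0.15,0.175,0],"roll": 0,"fingers": -1},{"slide": [-0.1,0.117,0],"roll": 0,"fingers": -1},{"slide": [-0.06,0.07,0],"roll": 0,"fingers": -1},{"slide": [0,0,0],"roll": 0,"fingers": -1}]'

```text
t: 20.88
tool_pos: [0.509, -0.0111, 0.1284]
orientation: [0.666, 1.466, -0.666]
force: [0.7, -0.6, -3.3]
opening: 0.0217
```

```bash
python3 st.py 8; python3 - <<'E'
from h import *
b=cv2.imread('pics/top8.png')[140:190,355:405];c=cv2.imread('pics/scene8.png')[110:160,300:350]
cv2.imwrite('pics/c13.png',np.hstack([cv2.resize(b,(400,400),interpolation=2),cv2.resize(c[:50],(400,400),interpolation=2)]))
E
```

```text
20.875 [ 0.509  -0.0111  0.1284] 41.17 [ 0.7 -0.6 -3.3]
scene rod_hook [(0.84, [328.6, 131.8]), (0.23, [396.7, 166.5])]
scene tag_bar [(0.51, [330.9, 131.8]), (0.46, [377.9, 129.4])]
top rod_hook [(0.65, [380.9, 165.9])]
top tag_bar [(0.64, [385.2, 164.6]), (0.54, [368.6, 246.4]), (0.47, [435.2, 192.1])]
```

View pics/c13.png

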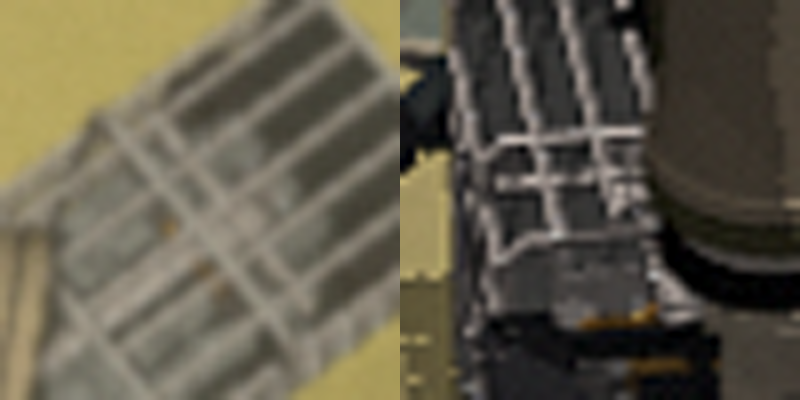

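The bar follows on the hook, parallel to the roof wires and free of the notches (top crop: line (150,115)–(315,300)). Drawing out the rest of the way.

Request:
play_rows --plan '[{"slide": [-0.06,0.07,0],"roll": 0,"fingers": -1},{"slide": [-0.12,0.14,0],"roll": 0,"fingers": -1},{"slide": [-0.18,0.21,0],"roll": 0,"fingers": -1},{"slide": [-0.22,0.257,0],"roll": 0,"fingers": -1},{"slide": [-0.22,0.257,0],"roll": 0,"fingers": -1},{"slide": [-0.22,0.257,0],"roll": 0,"fingers": -1},{"slide": [-0.22,0.257,0],"roll": 0,"fingers": -1},{"slide": [-0.22,0.257,0],"roll": 0,"fingers": -1},{"slide": [-0.22,0.257,0],"roll": 0,"fingers": -1},{"slide": [-0.22,0.257,0],"roll": 0,"fingers": -1},{"slide": [-0.22,0.257,0],"roll": 0,"fingers": -1},{"slide": [-0.22,0.257,0],"roll": 0,"fingers": -1},{"slide": [-0.22,0.257,0],"roll": 0,"fingers": -1},{"slide": [-0.22,0.257,0],"roll": 0,"fingers": -1},{"slide": [-0.22,0.257,0],"roll": 0,"fingers": -1},{"slide": [-0.22,0.257,0],"roll": 0,"fingers": -1},{"slide": [-0.16,0.19,0],"roll": 0,"fingers": -1},{"slide": [-0.1,0.117,0],"roll": 0,"fingers": -1},{"slide": [-0.05,0.058,0],"roll": 0,"fingers": -1},{"slide": [0,0,0],"roll": 0,"fingers": -1}]'

```text
t: 23.68
tool_pos: [0.4032, 0.1126, 0.1284]
orientation: [0.666, 1.466, -0.666]
force: [0.4, 0.1, -4.2]
opening: 0.022
```

```bash
python3 st.py 9
```

```text
23.675 [0.4032 0.1126 0.1284] 41.16 [ 0.4  0.1 -4.2]
scene rod_hook [(0.74, [336.3, 162.2]), (0.64, [337.1, 153.2])]
scene tag_bar [(0.53, [335.9, 162.9]), (0.53, [403.4, 176.4])]
top rod_hook [(0.72, [344.6, 191.4])]
top tag_bar [(0.64, [370.4, 243.3]), (0.48, [435.8, 194.7]), (0.46, [345.1, 189.4])]
```

View pics/ct9.png

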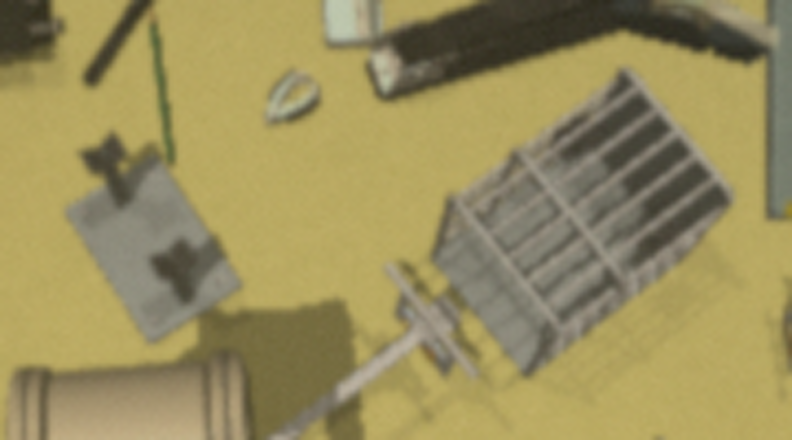

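View pics/cs9.png

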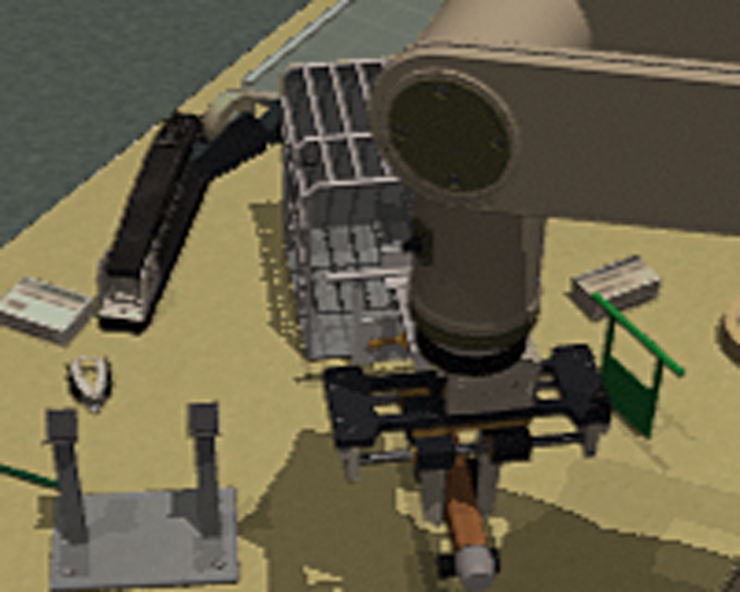

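The tag is fully out, hanging on the hook: bar from top (338.6,180.9) to (358,205.2), crossing the rod near its middle. Checking the bar's centring and yaw on the hook.

```bash
python3 - <<'E'
from h import *
T=P(robot.get_calibration('top'))
f=np.radians(-48.84);d=np.array([np.cos(f),np.sin(f)]);n=np.array([-d[1],d[0]])
h=np.array([.4032,.1126])+.25*d
a=onz(T,(358,205.2),.152);b=onz(T,(338.6,180.9),.152);m=(a+b)/2;e=b-a
print(h,m,'yaw',np.degrees(np.arctan2(e[1],e[0])),np.linalg.norm(e),'along',(m-h)@d,'lat',(m-h)@n)
mb=onz(T,(348.3-.5,193.05-1.5),.152);print('bias-corrected along/lat',(mb-h)@d,(mb-h)@n)
E
```

```text
[ 0.567741   -0.07561864] [ 0.56519717 -0.07586651] yaw 41.302879342505776 0.11095061859840676 along -0.0014876467960250675 lat -0.0020783254598671546
bias-corrected along/lat 0.00046587522028228935 0.0028975074193471804
```

Request:
play_rows --plan '[{"slide": [0,0,0.2],"roll": 0,"fingers": -1},{"slide": [0,0,0.4],"roll": 0,"fingers": -1},{"slide": [0,0,0.5],"roll": 0,"fingers": -1},{"slide": [0,0,0.5],"roll": 0,"fingers": -1},{"slide": [0,0,0.5],"roll": 0,"fingers": -1},{"slide": [0,0,0.5],"roll": 0,"fingers": -1},{"slide": [0,0,0.5],"roll": 0,"fingers": -1},{"slide": [0,0,0.3],"roll": 0,"fingers": -1},{"slide": [0,0,0.1],"roll": 0,"fingers": -1},{"slide": [0,0,0],"roll": 0,"fingers": -1}]'

```text
t: 25.22
tool_pos: [0.4031, 0.1125, 0.2331]
orientation: [0.666, 1.467, -0.666]
force: [0.8, -0.3, -3.5]
opening: 0.0217
```

Well centred (within 3 mm) and square to the rod. Now above the stand.

Request:
play_rows --plan '[{"slide": [0.04,0.1,0],"roll": 0,"fingers": -1},{"slide": [0.09,0.25,0],"roll": 0,"fingers": -1},{"slide": [0.15,0.4,0],"roll": -0.04,"fingers": -1},{"slide": [0.2,0.53,0],"roll": -0.05,"fingers": -1},{"slide": [0.22,0.58,0],"roll": -0.05,"fingers": -1},{"slide": [0.22,0.58,0],"roll": -0.05,"fingers": -1},{"slide": [0.22,0.58,0],"roll": -0.05,"fingers": -1},{"slide": [0.22,0.58,0],"roll": -0.05,"fingers": -1},{"slide": [0.22,0.58,0],"roll": -0.05,"fingers": -1},{"slide": [0.22,0.58,0],"roll": -0.05,"fingers": -1},{"slide": [0.22,0.58,0],"roll": -0.05,"fingers": -1},{"slide": [0.22,0.58,0],"roll": -0.05,"fingers": -1},{"slide": [0.22,0.58,0],"roll": -0.05,"fingers": -1},{"slide": [0.22,0.58,0],"roll": -0.05,"fingers": -1},{"slide": [0.22,0.58,0],"roll": 0,"fingers": -1},{"slide": [0.2,0.5,0],"roll": 0,"fingers": -1},{"slide": [0.15,0.4,0],"roll": 0,"fingers": -1},{"slide": [0.1,0.25,0],"roll": 0,"fingers": -1},{"slide": [0.05,0.1,0],"roll": 0,"fingers": -1},{"slide": [0,0,0],"roll": 0,"fingers": -1}]'

```text
t: 27.72
tool_pos: [0.5052, 0.3798, 0.2333]
orientation: [0.729, 1.445, -0.729]
force: [-0.1, -0.5, -2.5]
opening: 0.0219
```

```bash
python3 st.py 10
```

```text
27.725 [0.5052 0.3798 0.2333] 36.44 [-0.1 -0.5 -2.5]
scene rod_hook [(0.49, [334.6, 157.5])]
scene tag_bar [(0.76, [402.5, 178.7]), (0.43, [259.1, 170.8])]
top rod_hook [(0.7, [272.0, 155.9])]
top tag_bar [(0.65, [274.9, 151.1]), (0.65, [435.4, 194.9]), (0.52, [370.4, 249.2]), (0.29, [223.4, 189.9])]
```

View pics/ct10.png

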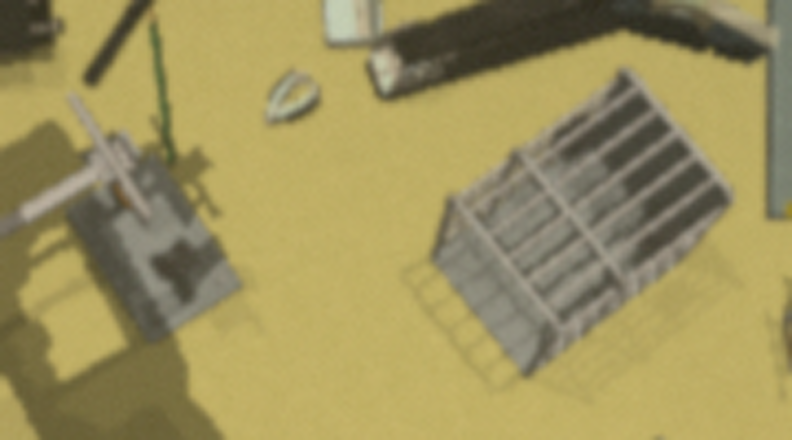

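View pics/cs10.png

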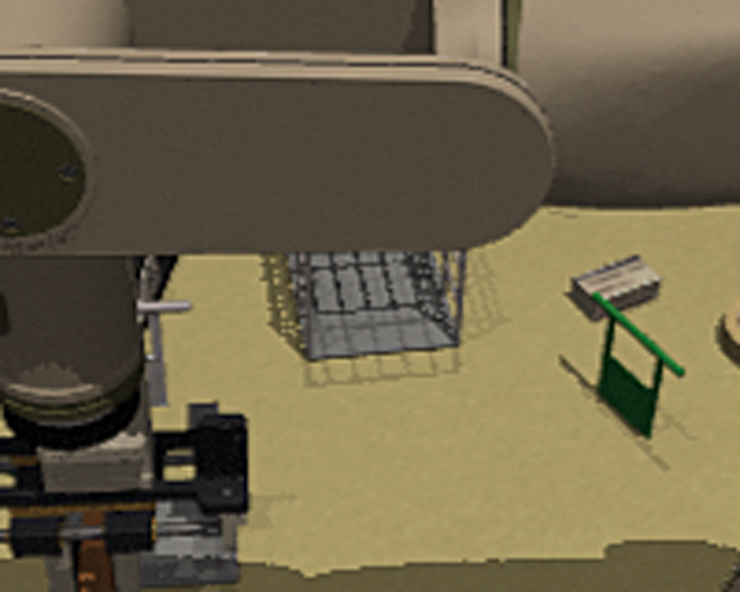

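The bar hangs over the stand (top ends at (265.9,141.6) and (284.1,169.5)). I overshot slightly, so I check it against the stand in the same camera.

```bash
python3 - <<'E'
from h import *
T=P(robot.get_calibration('top'))
f=np.radians(-53.56);d=np.array([np.cos(f),np.sin(f)]);n=np.array([-d[1],d[0]])
h=np.array([.5052,.3798])+.25*d
b=onz(T,(265.9,141.6),.257);a=onz(T,(284.1,169.5),.257);m=(a+b)/2;e=a-b
print('hook kin',h,'bar mid',m,'len',np.linalg.norm(e),'yaw',np.degrees(np.arctan2(-e[1],-e[0])),'rel hook al/lat',(m-h)@d,(m-h)@n)
for s in [(.6508,.1704),(.6515,.172)]: print('al/lat to stand',(m-s)@d,(m-s)@n,'hook',(h-s)@d,(h-s)@n)
E
```

```text
hook kin [0.65369517 0.17868017] bar mid [0.65221685 0.1800468 ] len 0.11535703956227458 yaw 36.88259440310173 rel hook al/lat -0.001977512601423092 -0.0003775209600091974
al/lat to stand -0.006919066171866842 0.006869841531863322 hook -0.00494155357044375 0.0072473624918725195
al/lat to stand -0.006047685729813239 0.005356336948055818 hook -0.004070173128390147 0.005733857908065015
```

Request:
play_rows --plan '[{"slide": [-0.03,-0.12,-0.1],"roll": 0,"fingers": -1},{"slide": [-0.04,-0.14,-0.1],"roll": 0,"fingers": -1},{"slide": [0,0,0],"roll": 0,"fingers": -1},{"slide": [0,0,0],"roll": 0,"fingers": -1}]'

```text
t: 28.52
tool_pos: [0.5031, 0.372, 0.2274]
orientation: [0.729, 1.445, -0.729]
force: [-0.5, 0.6, -2.5]
opening: 0.0217
```

```bash
python3 st.py 11; python3 look.py w11; python3 - <<'E'
from h import *
b=cv2.imread('pics/top11.png')[130:205,250:320]
cv2.imwrite('pics/c14.png',cv2.resize(b,None,fx=8,fy=8,interpolation=2))
E
```

```text
28.525 [0.5031 0.372  0.2274] 36.43 [-0.5  0.6 -2.5]
scene rod_hook []
scene tag_bar [(0.63, [401.4, 179.8]), (0.56, [259.9, 174.4])]
top rod_hook [(0.65, [277.7, 156.8])]
top tag_bar [(0.46, [276.0, 153.9]), (0.44, [370.2, 244.9]), (0.42, [433.9, 191.1])]
28.825 [0.5031 0.3722 0.2274] 36.45
```

View pics/c14.png

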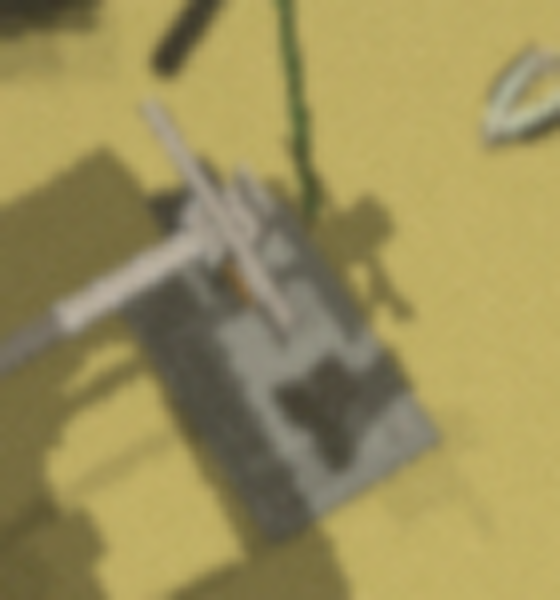

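View pics/w11.png

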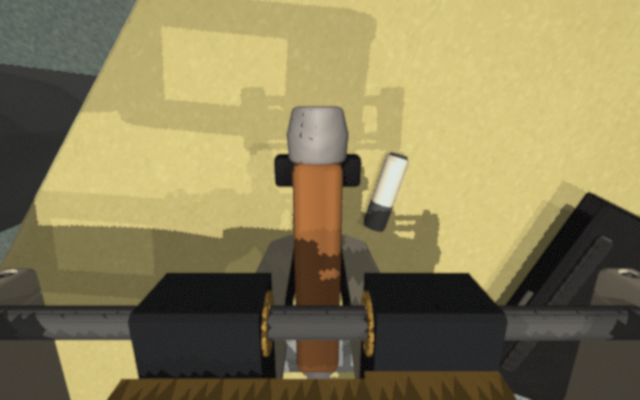

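```bash
python3 - <<'E'
from h import *
T=P(robot.get_calibration('top'));S=P(robot.get_calibration('scene'))
f=np.radians(-53.3);d=np.array([np.cos(f),np.sin(f)]);n=np.array([-d[1],d[0]])
s=np.array([.6515,.172])
for sg in (-1,1):
  print('notch',sg,'top',proj(T,np.r_[s+sg*.054*n,.134]).round(1),'scene',proj(S,np.r_[s+sg*.054*n,.134]).round(1))
a=onz(T,(286.3,171),.251);b=onz(T,(268.8,142.9),.251);m=(a+b)/2
for c,z in (((290.6,180.6),.136),): 
  X=onz(T,c,z);print('post- from top',X,(X-s)@d,(X-s)@n)
print('bar mid',m,(m-s)@d,(m-s)@n,'scene notch', [((onz(S,(q[0]/8+235,q[1]/8+190),.136)-s)@d,(onz(S,(q[0]/8+235,q[1]/8+190),.136)-s)@n) for q in ((93,120),(400,105))])
# base notch centres in initial top picture c2
for q in ((135,140),(205,240)):
  X=onz(T,(q[0]/4+240,q[1]/4+120),.136);print((X-s)@d,(X-s)@n)
E
```

```text
notch -1 top [289.  178.5] scene [284.7 204.1]
notch 1 top [273.5 154.5] scene [246.2 205.7]
post- from top [0.60025806 0.13322454] 0.0004657452269192709 -0.06425772986182196
bar mid [0.64987352 0.17203343] -0.0009988267890861354 -0.001284098677070229 scene notch [(np.float64(0.0006534183680220228), np.float64(0.052497705459851315)), (np.float64(0.0017938267840351741), np.float64(-0.054856261850051075))]
-0.00039805723959387724 0.051358043686768017
0.0036177132427939324 -0.06362893567987625
```

Top view (base corners), scene and wrist put the bar within about 1–2 mm of the stand centre; only the dark notch blobs suggest 5 mm. I take a 1.5 mm compromise and lower in stages.

Request:
play_rows --plan '[{"slide": [-0.04,-0.03,-0.15],"roll": 0,"fingers": -1},{"slide": [0,0,-0.25],"roll": 0,"fingers": -1},{"slide": [0,0,-0.3],"roll": 0,"fingers": -1},{"slide": [0,0,-0.3],"roll": 0,"fingers": -1},{"slide": [0,0,-0.3],"roll": 0,"fingers": -1},{"slide": [0,0,-0.25],"roll": 0,"fingers": -1},{"slide": [0,0,-0.15],"roll": 0,"fingers": -1},{"slide": [0,0,0],"roll": 0,"fingers": -1}]'

```text
t: 29.88
tool_pos: [0.5017, 0.3711, 0.1759]
orientation: [0.729, 1.445, -0.73]
force: [0.1, -0.2, -2.7]
opening: 0.0218
```

```bash
python3 st.py 12; python3 - <<'E'
from h import *
b=cv2.imread('pics/top12.png')[130:205,250:320]
cv2.imwrite('pics/c15.png',cv2.resize(b,None,fx=8,fy=8,interpolation=2))
E
```

```text
29.875 [0.5017 0.3711 0.1759] 36.44 [ 0.1 -0.2 -2.7]
scene rod_hook []
scene tag_bar [(0.58, [400.0, 177.8]), (0.43, [264.2, 185.8])]
top rod_hook [(0.7, [280.2, 161.1]), (0.4, [213.8, 197.2]), (0.37, [360.4, 182.2])]
top tag_bar [(0.51, [435.6, 193.3]), (0.41, [280.8, 158.6]), (0.32, [387.7, 162.7])]
```

View pics/c15.png

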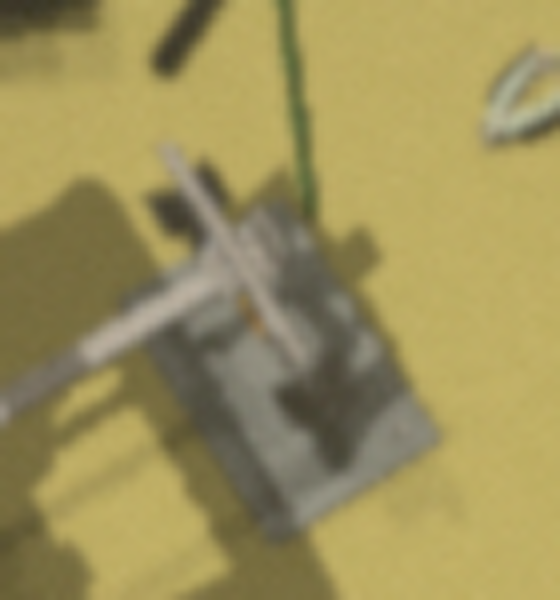

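View pics/cs12.png

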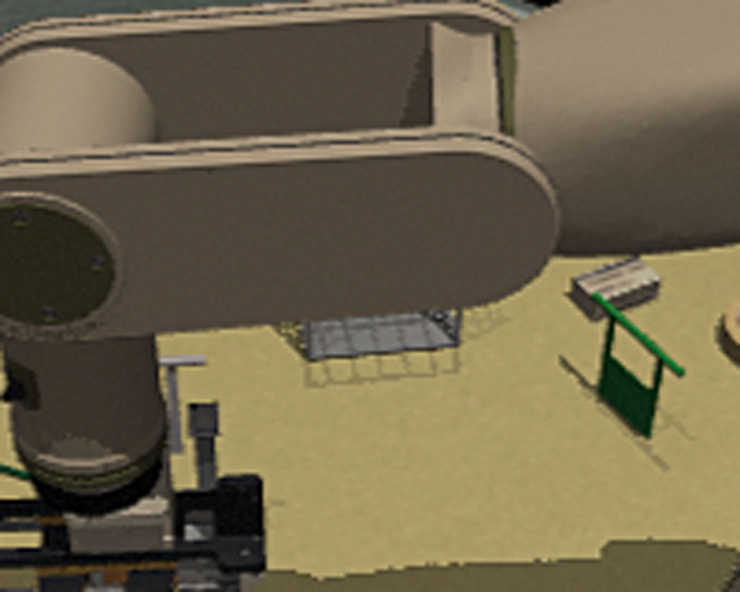

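The bar's near end shows in the scene crop at (205,361), its strap just inside the post. The plate is already between the posts and the force is unchanged. Checking the lateral fit once more.

```bash
python3 - <<'E'
from h import *
T=P(robot.get_calibration('top'));S=P(robot.get_calibration('scene'))
f=np.radians(-53.3);d=np.array([np.cos(f),np.sin(f)]);n=np.array([-d[1],d[0]])
s=np.array([.6515,.172]);z=.2
L=lambda X:(((X-s)@d).round(4),((X-s)@n).round(4))
print('scene end',L(onz(S,(285.4,187.6),z)))
a=onz(T,(270.6,148.8),z);b=onz(T,(287.5,174.75),z);print('top',L(a),L(b),L((a+b)/2))
q=lambda x,y:(230+x/3.7,90+y/3.7)
print('scene post left/right face top',L(onz(S,q(190,404),.14)),L(onz(S,q(217,403),.14)))
print('strap',L(onz(S,q(173,400),.19)))
E
```

```text
scene end (np.float64(-0.0029), np.float64(-0.059))
top (np.float64(-0.0022), np.float64(0.0542)) (np.float64(-0.0019), np.float64(-0.0576)) (np.float64(-0.002), np.float64(-0.0017))
scene post left/right face top (np.float64(0.0141), np.float64(-0.0449)) (np.float64(0.014), np.float64(-0.0655))
strap (np.float64(-0.0321), np.float64(-0.0352))
```

Lateral fit is within about 1 mm, along −2 mm. Lowering into the notches and on until the hook is free below the bar.

Request:
play_rows --plan '[{"slide": [0,0,-0.2],"roll": 0,"fingers": -1},{"slide": [0,0,-0.3],"roll": 0,"fingers": -1},{"slide": [0,0,-0.3],"roll": 0,"fingers": -1},{"slide": [0,0,-0.3],"roll": 0,"fingers": -1},{"slide": [0,0,-0.3],"roll": 0,"fingers": -1},{"slide": [0,0,-0.2],"roll": 0,"fingers": -1},{"slide": [0,0,-0.15],"roll": 0,"fingers": -1},{"slide": [0,0,-0.12],"roll": 0,"fingers": -1},{"slide": [0,0,-0.12],"roll": 0,"fingers": -1},{"slide": [0,0,-0.12],"roll": 0,"fingers": -1},{"slide": [0,0,-0.12],"roll": 0,"fingers": -1},{"slide": [0,0,-0.12],"roll": 0,"fingers": -1},{"slide": [0,0,-0.12],"roll": 0,"fingers": -1},{"slide": [0,0,0],"roll": 0,"fingers": -1}]'

```text
t: 31.92
tool_pos: [0.5017, 0.371, 0.1018]
orientation: [0.729, 1.445, -0.73]
force: [-0.1, -0.1, -2.6]
opening: 0.0216
```

```bash
python3 st.py 13; python3 - <<'E'
from h import *
b=cv2.imread('pics/top13.png')[130:205,250:320]
cv2.imwrite('pics/c16.png',cv2.resize(b,None,fx=8,fy=8,interpolation=2))
E
```

```text
31.925 [0.5017 0.371  0.1018] 36.44 [-0.1 -0.1 -2.6]
scene rod_hook []
scene tag_bar [(0.54, [403.2, 177.9]), (0.43, [265.6, 208.0])]
top rod_hook [(0.61, [281.5, 168.9])]
top tag_bar [(0.67, [370.3, 246.1]), (0.49, [434.0, 194.1]), (0.39, [282.2, 165.4])]
```

View pics/c16.png

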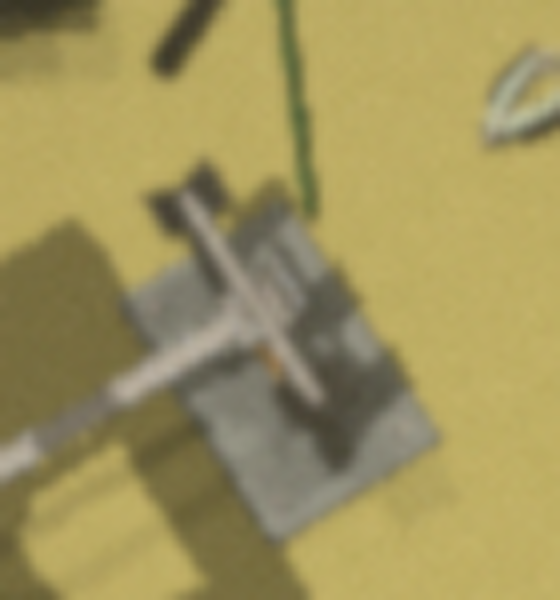

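View pics/cs13.png

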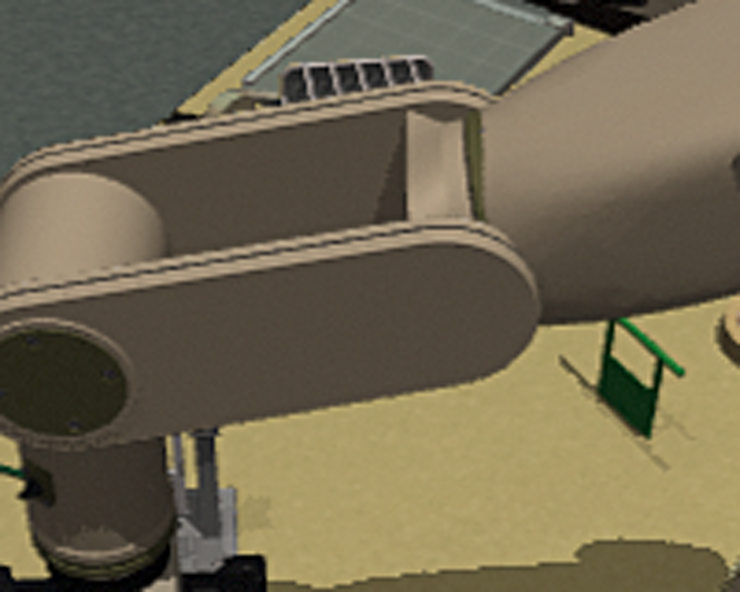

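The bar lies across both notches (crop ends (185,190) and (325,405) on the dark notch tops). I lower another 22 mm to free the hook and look again.

Request:
play_rows --plan '[{"slide": [0,0,-0.12],"roll": 0,"fingers": -1},{"slide": [0,0,-0.16],"roll": 0,"fingers": -1},{"slide": [0,0,-0.16],"roll": 0,"fingers": -1},{"slide": [0,0,-0.16],"roll": 0,"fingers": -1},{"slide": [0,0,-0.16],"roll": 0,"fingers": -1},{"slide": [0,0,0],"roll": 0,"fingers": -1},{"slide": [0,0,0],"roll": 0,"fingers": -1}]'

```text
t: 33.1
tool_pos: [0.502, 0.3712, 0.0796]
orientation: [0.729, 1.445, -0.729]
force: [0.2, 0.2, -3.3]
opening: 0.0215
```

```bash
python3 st.py 14; python3 - <<'E'
from h import *
b=cv2.imread('pics/top14.png')[130:205,250:320]
cv2.imwrite('pics/c17.png',cv2.resize(b,None,fx=8,fy=8,interpolation=2))
E
```

```text
33.1 [0.502  0.3712 0.0796] 36.44 [ 0.2  0.2 -3.3]
scene rod_hook [(0.33, [265.9, 286.7])]
scene tag_bar [(0.73, [398.8, 178.4]), (0.64, [266.4, 204.1])]
top rod_hook [(0.81, [280.9, 169.7])]
top tag_bar [(0.68, [371.9, 244.6]), (0.67, [434.1, 193.8]), (0.55, [282.4, 163.3]), (0.16, [403.1, 224.8])]
```

View pics/c17.png

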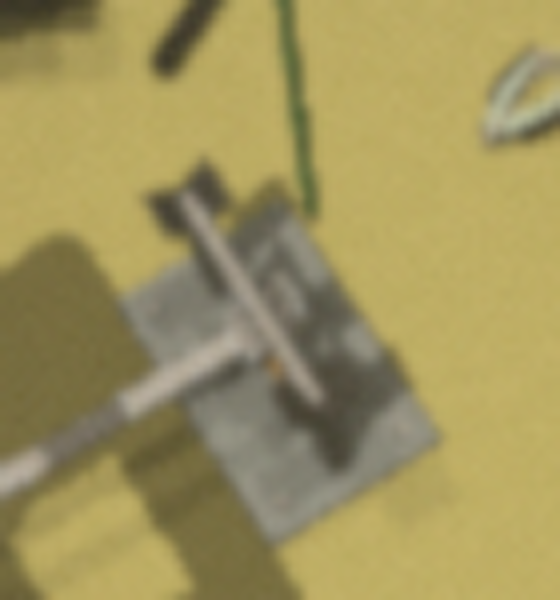

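The bar stayed put in its notches while the rod dropped below it, with no force change. Withdrawing the rod along its axis.

Request:
play_rows --plan '[{"slide": [-0.06,0.08,0],"roll": 0,"fingers": -1},{"slide": [-0.12,0.162,0],"roll": 0,"fingers": -1},{"slide": [-0.15,0.203,0],"roll": 0,"fingers": -1},{"slide": [-0.18,0.244,0],"roll": 0,"fingers": -1},{"slide": [-0.18,0.244,0],"roll": 0,"fingers": -1},{"slide": [-0.24,0.325,0],"roll": 0,"fingers": -1},{"slide": [-0.3,0.406,0],"roll": 0,"fingers": -1},{"slide": [-0.3,0.406,0],"roll": 0,"fingers": -1},{"slide": [-0.3,0.406,0],"roll": 0,"fingers": -1},{"slide": [-0.3,0.406,0],"roll": 0,"fingers": -1},{"slide": [-0.2,0.27,0],"roll": 0,"fingers": -1},{"slide": [0,0,0],"roll": 0,"fingers": -1}]'

```text
t: 34.9
tool_pos: [0.4314, 0.4664, 0.0794]
orientation: [0.728, 1.445, -0.728]
force: [-0.3, -0.6, -3.0]
opening: 0.0214
```

```bash
python3 st.py 15; python3 - <<'E'
from h import *
b=cv2.imread('pics/top15.png')[130:205,250:320]
cv2.imwrite('pics/c18.png',cv2.resize(b,None,fx=8,fy=8,interpolation=2))
E
```

```text
34.9 [0.4314 0.4664 0.0794] 36.5 [-0.3 -0.6 -3. ]
scene rod_hook []
scene tag_bar [(0.67, [377.7, 130.4])]
top rod_hook [(0.71, [251.9, 186.2])]
top tag_bar [(0.63, [280.2, 164.8]), (0.63, [432.6, 191.6]), (0.6, [369.2, 244.0])]
```

View pics/c18.png

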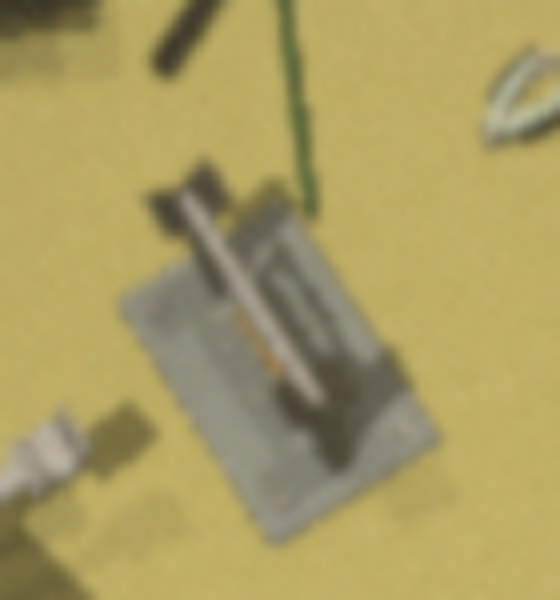

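View pics/cs15.png

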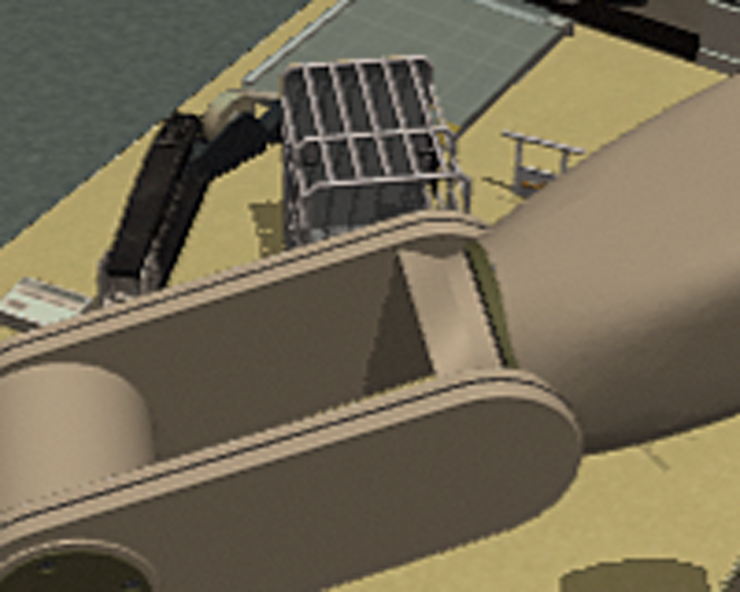

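The tag hangs freely in the stand with the hook well clear (crop (60,440)). Next I swing the rod to its old heading and set it down at about (0.43, 0.25), in front of the stand.

Request:
play_rows --plan '[{"slide": [0,0,0.2],"roll": -0.2,"fingers": -1},{"slide": [0,0,0.2],"roll": -0.4,"fingers": -1},{"slide": [0,-0.1,0],"roll": -0.5,"fingers": -1},{"slide": [0,-0.3,0],"roll": -0.5,"fingers": -1},{"slide": [0,-0.5,0],"roll": -0.5,"fingers": -1},{"slide": [0,-0.6,0],"roll": -0.5,"fingers": -1},{"slide": [0,-0.6,0],"roll": -0.5,"fingers": -1},{"slide": [0,-0.6,0],"roll": -0.5,"fingers": -1},{"slide": [0,-0.6,0],"roll": -0.5,"fingers": -1},{"slide": [0,-0.6,0],"roll": -0.5,"fingers": -1},{"slide": [0,-0.6,0],"roll": -0.3,"fingers": -1},{"slide": [0,-0.6,0],"roll": 0,"fingers": -1},{"slide": [0,-0.6,-0.4],"roll": 0,"fingers": -1},{"slide": [0,-0.6,-0.5],"roll": 0,"fingers": -1},{"slide": [0,-0.5,-0.5],"roll": 0,"fingers": -1},{"slide": [0,-0.3,-0.5],"roll": 0,"fingers": -1},{"slide": [0,-0.1,-0.4],"roll": 0,"fingers": -1},{"slide": [0,0,0],"roll": 0,"fingers": -1}]'

```text
t: 37.45
tool_pos: [0.431, 0.2494, 0.0211]
orientation: [1.243, 1.187, -1.247]
force: [-0.0, -0.2, -2.5]
opening: 0.0214
```

```bash
python3 st.py 16 ; python3 look.py w16
```

```text
37.45 [0.431  0.2494 0.0211] -2.77 [-0.  -0.2 -2.5]
scene rod_hook [(0.79, [366.9, 220.4])]
scene tag_bar [(0.7, [266.5, 204.9])]
top rod_hook [(0.61, [319.1, 235.0])]
top tag_bar [(0.66, [371.8, 242.2]), (0.62, [282.0, 164.4]), (0.48, [433.0, 191.4])]
37.75 [0.4325 0.2502 0.0231] -2.74
```

View pics/top16.png

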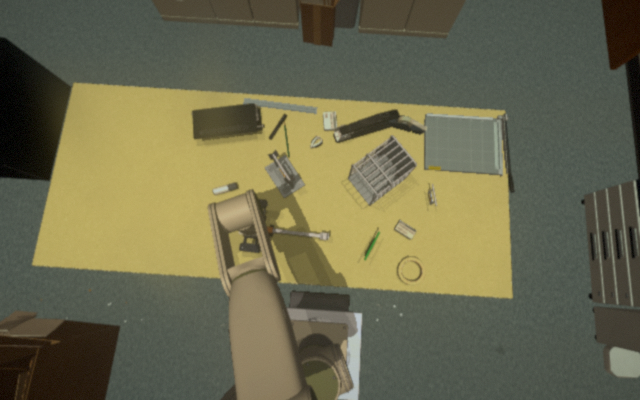

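View pics/w16.png

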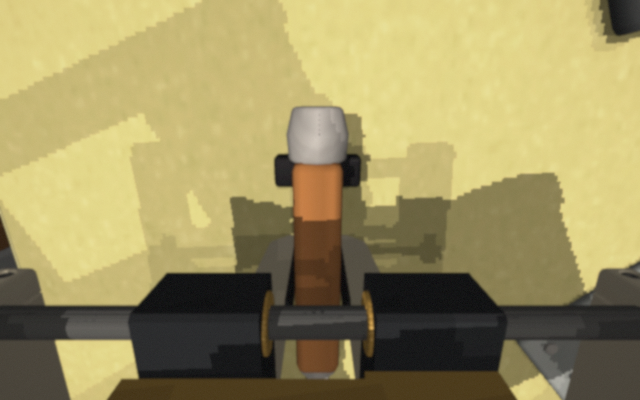

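The rod is over clear worktop in front of the stand, hook at top (319,235), and the glue is untouched. Setting it down and releasing.

Request:
play_rows --plan '[{"slide": [0,0,-0.2],"roll": 0,"fingers": -1},{"slide": [0,0,-0.17],"roll": 0,"fingers": -1},{"slide": [0,0,-0.1],"roll": 0,"fingers": -1},{"slide": [0,0,-0.05],"roll": 0,"fingers": -1},{"slide": [0,0,0],"roll": 0,"fingers": -1},{"slide": [0,0,0],"roll": 0,"fingers": -1}]'

```text
t: 38.55
tool_pos: [0.4319, 0.2497, 0.0071]
orientation: [1.244, 1.186, -1.245]
force: [-5.7, -2.6, 5.5]
opening: 0.0217
```

Request:
play_rows --plan '[{"slide": [0,0,0],"roll": 0,"fingers": 0},{"slide": [0,0,0],"roll": 0,"fingers": 0},{"slide": [0,0,0],"roll": 0,"fingers": 0.6},{"slide": [0,0,0],"roll": 0,"fingers": 0.6},{"slide": [0,0,0],"roll": 0,"fingers": 0.6},{"slide": [0,0,0],"roll": 0,"fingers": 0.6},{"slide": [0,0,0],"roll": 0,"fingers": 0.6},{"slide": [0,0,0],"roll": 0,"fingers": 0.6}]'

```text
t: 39.55
tool_pos: [0.4319, 0.2497, 0.0068]
orientation: [1.245, 1.186, -1.245]
force: [-1.1, 0.0, 0.8]
opening: 0.0742
```

Contact force is about 5 N, and the fingers are open to 74 mm. Going straight up and clear.

Request:
play_rows --plan '[{"slide": [0,0,0.2],"roll": 0,"fingers": 0.6},{"slide": [0,0,0.5],"roll": 0,"fingers": 0.6},{"slide": [0,0,0.8],"roll": 0,"fingers": 0.6},{"slide": [0,0,1],"roll": 0,"fingers": 0.6},{"slide": [0,0,1],"roll": 0,"fingers": 0.6},{"slide": [0,0,1],"roll": 0,"fingers": 0.6},{"slide": [0,0,1],"roll": 0,"fingers": 0.6},{"slide": [0,0,1],"roll": 0,"fingers": 0.6},{"slide": [0,0,1],"roll": 0,"fingers": 0.6},{"slide": [0,0,1],"roll": 0,"fingers": 0.6},{"slide": [-0.2,0.6,0.6],"roll": 0,"fingers": 0.6},{"slide": [-0.2,0.9,0],"roll": 0,"fingers": 0.6},{"slide": [-0.2,0.9,0],"roll": 0,"fingers": 0.6},{"slide": [-0.2,0.9,0],"roll": 0,"fingers": 0.6},{"slide": [-0.2,0.9,0],"roll": 0,"fingers": 0.6},{"slide": [-0.2,0.9,0],"roll": 0,"fingers": 0.6},{"slide": [-0.1,0.5,0],"roll": 0,"fingers": 0.6},{"slide": [0,0,0],"roll": 0,"fingers": 0.6}]'

```text
t: 41.8
tool_pos: [0.3927, 0.4181, 0.2803]
orientation: [1.244, 1.187, -1.243]
force: [-0.9, -0.1, 0.0]
opening: 0.0743
```

```bash
python3 st.py 17 ; python3 - <<'E'
from h import *
b=cv2.imread('pics/top17.png')[100:270,180:440];cv2.imwrite('pics/c19.png',cv2.resize(b,None,fx=3,fy=3,interpolation=2))
S=P(robot.get_calibration('scene'));T=P(robot.get_calibration('top'))
print(proj(S,[.651,.172,.13]),proj(T,[.651,.172,.13]))
E
```

```text
41.8 [0.3927 0.4181 0.2803] -2.69 [-0.9 -0.1  0. ]
scene rod_hook [(0.78, [367.5, 225.9])]
scene tag_bar [(0.55, [404.0, 181.3])]
top rod_hook [(0.67, [322.8, 234.1])]
top tag_bar [(0.54, [434.4, 193.1]), (0.5, [281.6, 165.6]), (0.47, [371.3, 246.3])]
[265.73806129 205.95700142] [281.33801228 166.87895007]
```

View pics/c19.png

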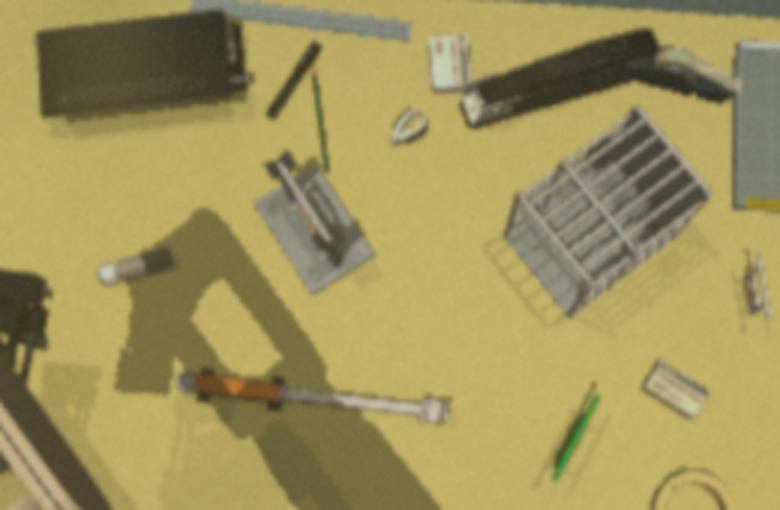

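View pics/scene17.png

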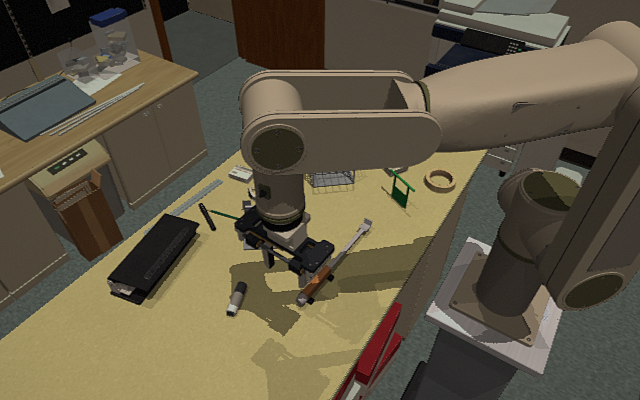

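Top shows the tag bar across both stand notches, and the rod lying flat at crop (310,395), clear of everything. The arm hides the stand in the scene view, so I move aside for a last look from the wrist and scene cameras.

Request:
play_rows --plan '[{"slide": [0.1,-0.5,0.3],"roll": 0,"fingers": 0.6},{"slide": [0.1,-0.9,0.3],"roll": 0,"fingers": 0.6},{"slide": [0.1,-0.9,0.2],"roll": 0,"fingers": 0.6},{"slide": [0.1,-0.9,0],"roll": 0,"fingers": 0.6},{"slide": [0.1,-0.9,0],"roll": 0,"fingers": 0.6},{"slide": [0.1,-0.9,0],"roll": 0,"fingers": 0.6},{"slide": [0.1,-0.9,0],"roll": 0,"fingers": 0.6},{"slide": [0.1,-0.9,0],"roll": 0,"fingers": 0.6},{"slide": [0.1,-0.9,0],"roll": 0,"fingers": 0.6},{"slide": [0.1,-0.9,0],"roll": 0,"fingers": 0.6},{"slide": [0.1,-0.9,0],"roll": 0,"fingers": 0.6},{"slide": [0.1,-0.9,0],"roll": 0,"fingers": 0.6},{"slide": [0.1,-0.9,0],"roll": 0,"fingers": 0.6},{"slide": [0.1,-0.6,0],"roll": 0,"fingers": 0.6},{"slide": [0,-0.2,0],"roll": 0,"fingers": 0.6},{"slide": [0,0,0],"roll": 0,"fingers": 0.6}]'

```text
t: 44.1
tool_pos: [0.4348, 0.0543, 0.3042]
orientation: [1.246, 1.185, -1.245]
force: [-0.4, 0.1, -0.3]
opening: 0.0742
```

```bash
python3 st.py 18; python3 look.py w18
```

```text
44.1 [0.4348 0.0543 0.3042] -2.83 [-0.4  0.1 -0.3]
scene rod_hook [(0.71, [365.6, 223.3])]
scene tag_bar [(0.8, [263.6, 205.9]), (0.6, [401.1, 180.9])]
top rod_hook []
top tag_bar [(0.51, [370.5, 245.8]), (0.45, [431.9, 193.1]), (0.42, [284.4, 166.0])]
44.4 [0.4349 0.0552 0.3038] -2.71
```

View pics/w18.png

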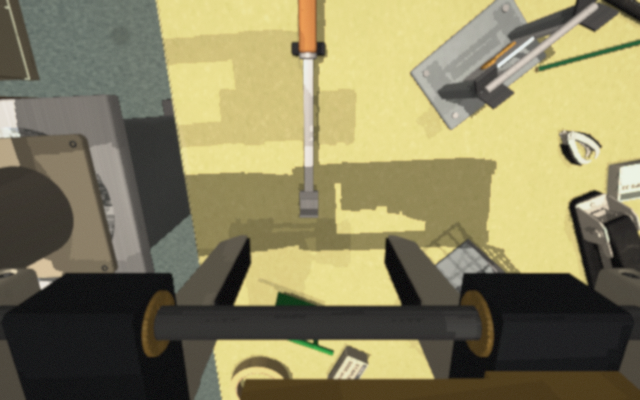

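View pics/cs18.png

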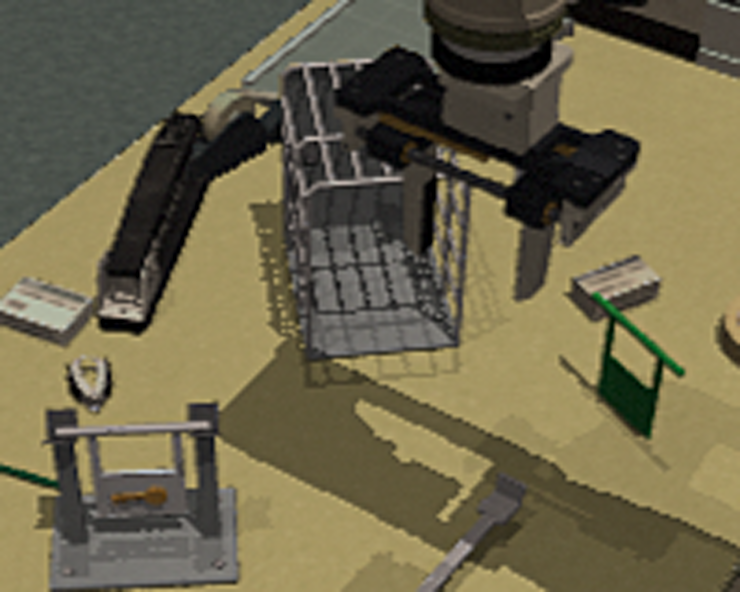

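The scene crop shows the tag hanging straight, its bar in both stand notches from (55,432) to (215,425), with the key at (140,495). The cage is empty, the rod lies flat, and the staple box and glue stick are in place. Handing in.

```bash
python3 -c "
from plant import robot
print(robot.close_job())"
```

```text
the job is handed in; nothing more can be done
None
```

The key tag now hangs by its bar in both notches of the low stand, and the hook rod lies flat on the worktop, clear of the stand and cage. I handed the job in at about 44.5 s of the 67 s allowed.

I gripped the hook rod, entered the cage under the bar, lifted the tag off its notches and drew it out. I then lowered it into the stand from above, dropped the hook free and pulled back along the rod's axis. The fingers never touched the tag.

- **Last views (scene and wrist):** the tag hangs level and straight, the cage is empty and the gripper touches nothing. The staple box and glue stick look unmoved.
- **Forces:** the readings after each move stayed within about 5 N per axis of the resting load. The largest came from setting the rod down.
- **Disagreements:**
  - Cage seat estimates differed by up to about 5 mm between cameras. The trough fit came out near 1 mm once the top camera's offset was removed.
  - One top-view reading of the stand notches was about 5 mm to the side of the others. The tag seated without contact force.
- **Slips:** the first two move calls were refused because rows lacked a field, and nothing moved. I also overshot the hover point above the stand by about 8 mm and corrected it before lowering.

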